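Pack the screw boxes into the case and snap it shut

ROBOT

A 6-joint arm with a two-finger parallel gripper is mounted at the origin on the work surface. World frame = base frame: x ahead of the robot, y to its left, z up, the work surface at z = 0. Lengths are in m, angles in rad, forces in N, time in s.
With the tool pointing down it reaches from about 0.35 to 0.85 m from the base axis. Payload 8.1 kg.
Tool frame: the origin (TCP) lies at the very end of the fingers, on their centre line; the grasp point (between the pads) lies 19 mm behind it; z points along the fingers, y is the direction in which the jaws open and shut (so a half turn about z gives the same grasp; the last joint's range is limited). The gripper opens to 93 mm and grips with 3 to 60 N. Pads are 15 mm wide; open, the fingers measure 128 mm over their backs; the gripper's body (75 mm by 188 mm) begins 65 mm behind the grasp point.
Start: joints at [-1.408, 0.13, 1.488, -0, 1.523, -0.085], TCP at [0.147, -0.582, 0.219] pointing down, gripper open.
Joint ranges: [-2.96, 2.96], [-0.89, 2.26], [0.02, 2.5], [-1.34, 4.48], [0, 2.73], [-2.66, 2.66]. Speed limits (rad/s): [2.39, 2.39, 2.79, 3.14, 3.14, 3.14].

INTERFACE

Orientations are given as a rotation vector (axis times angle).
In Python, from plant import * gives the robot as it stands.
- The arm moves only by the tool apply_moves, never from a script. Its argument "commands" is one flat list of numbers, 7 for each row, row after row: the shift along the world's x, y, z in cm, then the turn, a rotation vector about the world's x, y, z in rad, then the finger opening in cm, from 0 to 9.3. A call has 1 to 8 rows; each row shifts and turns the pose as measured when the row begins; what a row does not reach is not made up. A row lasts 1/8 s, in which the tool goes at most 62.5 mm and 10.7 degrees, less where a joint would pass 70% of its speed; a pose out of reach is approached as far as the arm can. A call with a gripper value outside its range is refused whole. The fingers move at their own pace and stop on an object; "squeeze" is the grip in N (left out, the last holds). Time passes only in rows, so rows that do not move let the fingers close. It gives the time, the measured TCP pose, the force and the opening at its end, in the units of the state.
- read_state(): the state, without advancing time (a new reading comes with each control period).
- read_camera(name): name is "scene" or "top"; returns (picture, depth): 400x640x3 uint8, blue, green, red; 400x640 float32, m along the optical axis (not along the pixel's ray), 0 where there is no reading.
- camera_model(name): a dict with "intrinsics" (3x3 intrinsics, pixels), "R" (3x3) and "t" (3): a world point X has camera coordinates R X + t. Camera axes: x right, y down, z forward; pixel columns grow to the right and rows downward; lengths in m; the calibration is good to about 2 mm. A picture is of the moment at which its call begins. camera_model takes no time and is no camera call.
- close_job(): hands the job in, once; it reports no verdict.
Trained networks look in the newest picture that a camera, given by its name, has taken for a name from the list of things; names that differ only in an ending like _2 or _b are one class to them, and where a whole thing is asked for, a point or a joint stands for the part that bears it (a point fixed in the world has none). Each returns a list of dicts, best first, with "conf" (0 to 1); they miss things now and then, are a little off and sometimes report something else, mostly with a low value. They report only what shows in the picture. A call takes as long as a camera call. They do not tell look-alikes from the thing itself.
- find_in(query, camera): "point" ([x, y, z] in m, in the coordinates of the camera as it stood for that picture, good to about 4 mm: the middle of the surface that is visible of it).
- cut_out(query, camera): "mask" (400x640 bool, what is visible of it).
- spot_point(query, camera): "point" ([x, y, z] in m, in the coordinates of the camera as it stood for that picture, good to about 4 mm: a listed point, or the origin of a listed thing).
The state is a dict: "t": time; "q": joint angles; "dq": joint speeds; "joint_torque": joint torques, N m; "tool_pos": TCP position; "orientation": TCP orientation; "force": force on the tool from outside, world axes, zero at the start; "wrist_torque": the same for the moment, N m; "opening": finger opening in m.
Only numpy, scipy, OpenCV 4.12 (cv2) and the standard library are available. Lean on these libraries where they do the work, as an engineer would, in place of code of your own. Each camera call takes 0.05 s, during which the arm holds its last target. There are 200 camera calls.

TASK

The steel case stands half open: swing its lid right back, move every slim screw box from the raked rack into it, each right way up and upright on its edge in a slot of its own and never tipped over on the way, then shut the lid and press its front edge down until the spring catch clicks. Put both bulk cartons back on the sloping ledge, top up and with their bases flat on the slope. Leave everything else on the counter alone.

Things in the scene. Friction and masses are not known exactly. Their poses are not given: they have to be found in the camera images.
- case: The open-topped grey steel case, fixed to the counter: 118 (x) by 188 (y) by 88 mm high, 4 mm walls. Origin: centre of its underside; x points from its front to its hinge side, y along its length, z up. A slim box standing home in a slot has its middle 44 mm above this origin, its top 6 mm below the rim.
- case_floor (a point): Middle of the case's inner floor, 6 mm above the case's origin, same axes. A black moulded insert on the floor has four slots running along x, 110 mm long from wall to wall, 23 mm wide and 27 mm deep, centred at y = -67.5, -22.5, +22.5, +67.5 mm; the solid ribs between them end in roof-shaped ridges, up to 38 mm above the floor, so the slot mouths are flared at 45 degrees.
- lid (a joint): Lid angle in rad: 0 shut, 1.57 straight up, 1.95 fully back (hinge on the case's +x rim). Stiff hinge: it stays at any angle; about 5 N at the handle moves it. A sprung roller catch sits at the middle of the front wall: let down gently the lid stops on it about 0.1 rad open; 10 to 15 N down on the front edge snaps it past to 0.
- lid_hinge (a point): On the hinge axis at mid length, 88 mm above the counter; the axis runs along the case's y. Axes turn with the lid. The lid is a steel panel 8 mm thick, 130 by 192 mm; its front edge is 129 mm from the axis and its top face 8.5 mm above the axis when shut.
- lid_handle (a point): Centre of the lid's black bar handle near the front edge: a 14 mm round bar, 40 mm long along the case's y with free flat ends, on two feet; 32 mm off the lid's top face, 104 mm from the hinge along the lid. Axes turn with the lid (the case's when shut). Gripped by its two ends, the bar can turn between the fingers as the lid swings.
- lid_edge (a point): Middle of the lid's front edge, on its top face, 24 mm in front of the handle; turns with the lid. Press here or along this edge.
- rack: The raked white picking rack, fixed: 196 mm (x) by 104 mm (y), tilted 0.26 rad, rising away from its front (-x) edge, with four grey slots across it (along y), 45 mm apart and 30 mm deep, in which the slim boxes stand, tops leaning 0.26 rad towards -x. Origin: centre of its underside on the counter.
- ledge: The white sloping stock ledge, fixed: a shelf 112 mm deep (x) and 204 mm wide (y), rising 0.26 rad away from its front (-x) edge, with a clear lip 12 mm high along the low front edge and 10 mm rims at the ends. Origin: centre of its underside on the counter; x level, towards the high side.
- ledge_face (a point): Centre of the ledge's sloping surface, 52 mm above the counter; x points up the slope, y along the ledge, z square to the slope. The surface spans +-56 mm in x (lip at the low, -x end) and +-102 mm in y.
- box0_mid (a point): Middle of a slim plastic screw box: 18 mm thick (x), 90 mm wide (y), 76 mm high (z), 0.11 to 0.22 kg, grey with a clear cover on the -x face. At the start it stands in one of the rack's slots, leaning. None if this box is not there in this run. About 27 mm is free between neighbours.
- box1_mid (a point): Middle of a slim plastic screw box: 18 mm thick (x), 90 mm wide (y), 76 mm high (z), 0.11 to 0.22 kg, grey with a clear cover on the -x face. At the start it stands in one of the rack's slots, leaning. None if this box is not there in this run. About 27 mm is free between neighbours.
- box2_mid (a point): Middle of a slim plastic screw box: 18 mm thick (x), 90 mm wide (y), 76 mm high (z), 0.11 to 0.22 kg, grey with a clear cover on the -x face. At the start it stands in one of the rack's slots, leaning. None if this box is not there in this run. About 27 mm is free between neighbours.
- box3_mid (a point): Middle of a slim plastic screw box: 18 mm thick (x), 90 mm wide (y), 76 mm high (z), 0.11 to 0.22 kg, grey with a clear cover on the -x face. At the start it stands in one of the rack's slots, leaning. None if this box is not there in this run. About 27 mm is free between neighbours.
- carton0_mid (a point): Middle of a bulk screw carton standing on the counter: 52 by 52 mm, 70 mm high (z), cardboard with a white band, 0.25 to 0.5 kg. z is its upright axis.
- carton1_mid (a point): Middle of a bulk screw carton standing on the counter: 52 by 52 mm, 70 mm high (z), cardboard with a white band, 0.25 to 0.5 kg. z is its upright axis.
- tin: Not part of the job: round aluminium tin, 47 mm across, 34 mm high; origin at the middle of its underside. Leave it alone.
- tape: Not part of the job: black tape measure, 64 by 34 by 58 mm high; origin at the middle of its underside. Leave it alone.
- padlock: Not part of the job: brass padlock lying flat, 44 by 60 by 22 mm; origin at the middle of its underside. Leave it alone.
- screwdriver: Not part of the job: black-handled screwdriver, 200 mm, lying; origin at the middle of its underside. Leave it alone.
- wrench: Not part of the job: steel wrench, 180 mm, lying; origin at the middle of its underside. Leave it alone.
- cup: Not part of the job: clear plastic cup, 72 mm across, 85 mm high; origin at the middle of its underside. Leave it alone.
- notepad: Not part of the job: white notepad, 100 by 70 by 12 mm; origin at the middle of its underside. Leave it alone.
Mind the look-alikes: they are no part of the job. Leave any turquoise or yellow look-alike of the part that bears box1_mid alone.

How it is judged:
On the way, in this order (a step that is already met when the one before it is completed fails the run):
1. the lid is swung right back, to about upright or beyond (value of joint lid above 1.4 rad), for 0.2 s.
2. every slim box stands upright in a slot of the case (x of box0_mid in the frame of case between -0.018 and 0.018 m and y of box0_mid in the frame of case between -0.085 and 0.085 m and z of box0_mid in the frame of case between 0.036 and 0.052 m and angle between each of box0_mid, box1_mid, box2_mid, box3_mid's own z axis and vertical below 0.22 rad and angle between the x axis of each of box0_mid, box1_mid, box2_mid, box3_mid and the y axis of case, either way round below 0.25 rad and x of box1_mid in the frame of case between -0.018 and 0.018 m and y of box1_mid in the frame of case between -0.085 and 0.085 m and z of box1_mid in the frame of case between 0.036 and 0.052 m and x of box2_mid in the frame of case between -0.018 and 0.018 m and y of box2_mid in the frame of case between -0.085 and 0.085 m and z of box2_mid in the frame of case between 0.036 and 0.052 m and x of box3_mid in the frame of case between -0.018 and 0.018 m and y of box3_mid in the frame of case between -0.085 and 0.085 m and z of box3_mid in the frame of case between 0.036 and 0.052 m), for 0.2 s.
3. the lid is shut past its catch with the boxes inside (all of step 2 and value of joint lid below 0.03 rad), for 0.2 s.
At the end, for the whole second after the job is handed in: The lid is shut past its catch (within 0.03 rad); every slim box that is there stands fully down in a slot of the case, within 0.22 rad of vertical and 0.25 rad of the slot's line; both cartons stand on the sloping ledge, top up, their bases flat on the slope within 0.15 rad (all of step 3 and x of carton0_mid in the frame of ledge_face between -0.04 and 0.045 m and y of carton0_mid in the frame of ledge_face between -0.09 and 0.09 m and z of carton0_mid in the frame of ledge_face between 0.028 and 0.042 m and angle between each of carton0_mid, carton1_mid's own z axis and vertical below 0.45 rad and angle between the z axis of each of carton0_mid, carton1_mid and the z axis of ledge_face, either way round below 0.15 rad and x of carton1_mid in the frame of ledge_face between -0.04 and 0.045 m and y of carton1_mid in the frame of ledge_face between -0.09 and 0.09 m and z of carton1_mid in the frame of ledge_face between 0.028 and 0.042 m); the robot touches nothing.
It fails at once if a slim box is tipped more than 45 degrees (angle between any of box0_mid, box1_mid, box2_mid, box3_mid's own z axis and vertical above 0.79 rad).
It fails at once if one of the other things on the counter is moved by more than 40 mm (distance of any of tin, tape, padlock, screwdriver, wrench, cup, notepad from where it was at the start of the episode above 0.04 m).
Of box0, box1, box2, box3 only 2 to 4 are there at a start; the rules pass over those that are not, and their reading is None.
At some moment in a run one of carton0, carton1 may be knocked a few centimetres aside while the robot is not near it.
It also fails if it takes over 210 s, if anything falls off the work surface, if the arm or the gripper's body presses on something with over 40 N, if the wrist force passes 120 N, or if a joint passes its speed limit or range.

## Working session

There is one attempt and no reset: what is moved stays moved. The work goes in short steps, Python scripts to look and compute and a tool call to move; the robot and the scene stay as the last step left them, time stands still between calls to the robot, and variables do not carry over. Pictures are saved under pics/ and viewed, about 12 in all and at most 16, crops included, and the job is handed in when it is done.

Besides the shell and the picture viewer there is one more tool, called after "Call:" as name(argument=value, ...) on one line, values as JSON. apply_moves: Moves the arm, as the interface text tells. Its arguments: {"type":"object","properties":{"commands":{"type":"array"},"squeeze":{"type":"number"}},"required":["commands"]}

```bash
mkdir -p pics; ls; cat > h.py <<'E'
from plant import *
import numpy as np, cv2
from scipy.spatial.transform import Rotation as Ro
def w(cam,p):
    m=camera_model(cam); return np.array(m["R"]).T@(np.array(p)-np.array(m["t"]))
def px(cam,X):
    m=camera_model(cam); c=np.array(m["R"])@np.array(X)+np.array(m["t"]); u=np.array(m["intrinsics"])@c; return u[:2]/u[2]
def cloud(cam,d):
    m=camera_model(cam);K=np.array(m["intrinsics"]);v,u=np.mgrid[0:400,0:640]
    c=np.stack([(u-K[0,2])/K[0,0]*d,(v-K[1,2])/K[1,1]*d,d],-1)
    return (c-np.array(m["t"]))@np.array(m["R"])
def st():
    s=read_state();R=Ro.from_rotvec(s["orientation"]).as_matrix()
    print("t%.2f pos"%s["t"],np.round(s["tool_pos"],4),"z",R[:,2].round(3),"y",R[:,1].round(3),"F",np.round(s["force"],1),"op",round(s["opening"],4),"q",np.round(s["q"],2))
E
python3 - <<'E'
from h import *
st()
for c in("scene","top"):
    im,d=read_camera(c); cv2.imwrite(f"pics/{c}0.png",im); np.save(f"{c}0.npy",d)
    m=camera_model(c); print(c,"cam at",(-np.array(m["R"]).T@np.array(m["t"])).round(3))
    for q in["case","case_floor","lid_hinge","lid_handle","lid_edge","rack","ledge","ledge_face","box0_mid","carton0_mid"]:
        print(q,[(r["conf"].__round__(2),w(c,r["point"]).round(3).tolist(),px(c,w(c,r["point"])).astype(int).tolist()) for r in spot_point(q,c)][:6])
E
```

```text
pics
t0.00 pos [ 0.1471 -0.5811  0.2176] z [-0.     0.002 -1.   ] y [ 0.245 -0.969 -0.002] F [-1.2  0.2  0. ] op 0.0928 q [-1.41  0.13  1.49 -0.    1.52 -0.09]
scene cam at [ 1.181 -0.851  0.924]
case [(0.9, [0.613, 0.013, 0.001], [351, 226])]
case_floor [(0.68, [0.613, 0.01, 0.001], [350, 227]), (0.34, [0.709, 0.245, -0.003], [421, 200])]
lid_hinge [(0.61, [0.674, 0.011, 0.085], [370, 213])]
lid_handle [(0.65, [0.642, 0.009, 0.2], [362, 173])]
lid_edge [(0.65, [0.601, 0.014, 0.198], [350, 167]), (0.21, [0.759, 0.136, -0.0], [417, 225])]
rack [(0.69, [0.521, -0.348, 0.004], [235, 287])]
ledge [(0.88, [0.5, 0.339, 0.004], [379, 160])]
ledge_face [(0.94, [0.502, 0.339, 0.06], [381, 146])]
box0_mid [(0.71, [0.613, 0.012, 0.0], [350, 226]), (0.45, [0.499, 0.34, 0.056], [380, 147]), (0.44, [0.576, -0.342, 0.098], [249, 269]), (0.2, [0.793, -0.073, 0.003], [389, 273])]
carton0_mid [(0.65, [0.405, -0.104, 0.038], [267, 208]), (0.58, [0.488, -0.356, 0.075], [220, 263])]
top cam at [ 0.444 -0.019  1.558]
case [(0.85, [0.615, 0.012, -0.001], [297, 179])]
case_floor [(0.56, [0.618, 0.011, 0.007], [297, 178]), (0.26, [0.505, 0.34, 0.002], [197, 214])]
lid_hinge [(0.95, [0.673, 0.01, 0.088], [297, 158]), (0.16, [0.42, 0.107, 0.032], [268, 239])]
lid_handle [(0.7, [0.648, 0.012, 0.195], [295, 161])]
lid_edge [(0.78, [0.608, 0.012, 0.196], [295, 174])]
rack [(0.66, [0.527, -0.352, 0.001], [407, 204])]
ledge [(0.9, [0.505, 0.34, 0.001], [198, 214])]
ledge_face [(0.58, [0.505, 0.34, 0.049], [194, 214])]
box0_mid []
carton0_mid [(0.84, [0.407, -0.105, 0.029], [334, 242])]
```

```bash
python3 - <<'E'
import cv2,numpy as np
a=cv2.imread("pics/scene0.png");b=cv2.imread("pics/top0.png")
cv2.imwrite("pics/s0b.png",cv2.resize(a,(800,500)))
cv2.imwrite("pics/t0b.png",cv2.resize(b[100:350,130:530],(800,500),interpolation=cv2.INTER_CUBIC))
E
```

```text
(no output)
```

View pics/s0b.png

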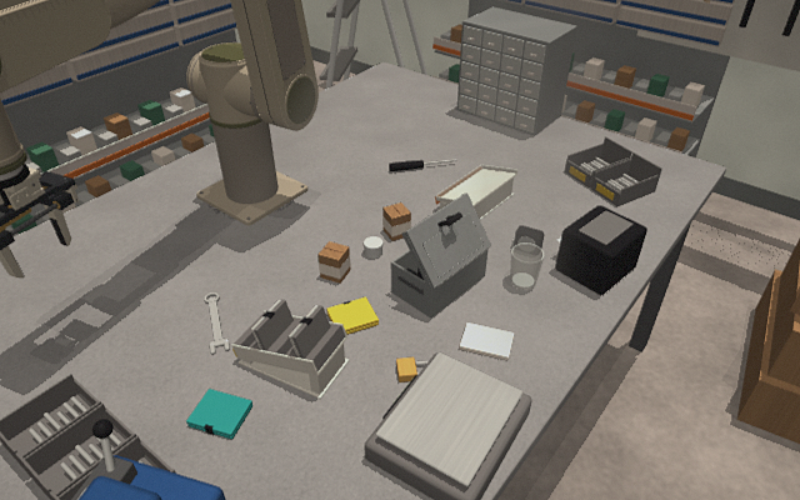

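View pics/t0b.png

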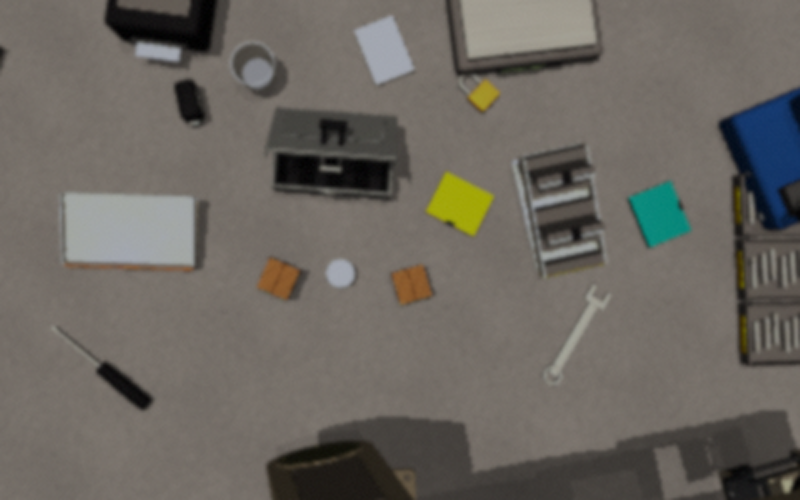

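The scene shows the half-open case at (440,260), the rack at (290,345) with two boxes visible, and brown cartons at (397,220) and (335,262). The ledge is at (478,190). The flat yellow (352,315) and turquoise (220,413) boxes are look-alikes, to be left alone. The tin is at (373,243), the cup at (525,265) and the tape at (530,235). Next is a close crop of the rack, plus measurements.

```bash
cat >> h.py <<'E'
def rackview(f,im1,im2):
    a=cv2.resize(im1[225:325,170:290],(480,400),interpolation=cv2.INTER_CUBIC);b=cv2.resize(im2[165:245,380:440],(300,400),interpolation=cv2.INTER_CUBIC)
    cv2.imwrite(f,np.hstack([a,b]))
E
python3 - <<'E'
from h import *
a=cv2.imread("pics/scene0.png");b=cv2.imread("pics/top0.png")
rackview("pics/r0.png",a,b)
for cam,im in(("top",b),("scene",a)):
    P=cloud(cam,np.load(cam+"0.npy")); Z=P[...,2]; ok=np.load(cam+"0.npy")>0
    def reg(x0,x1,y0,y1,z0,z1): return ok&(P[...,0]>x0)&(P[...,0]<x1)&(P[...,1]>y0)&(P[...,1]<y1)&(Z>z0)&(Z<z1)
    # rects
    for n,r in dict(rackall=(.38,.68,-.5,-.25,.012,.2),boxtops=(.38,.68,-.5,-.25,.085,.2),case=(.5,.7,-.12,.14,.075,.092),lid=(.5,.8,-.12,.14,.11,.25),ledge=(.4,.6,.2,.46,.02,.12),cA=(.35,.48,-.18,-.04,.06,.09),cB=(.35,.48,.04,.18,.06,.09)).items():
        M=reg(*r); Q=P[M]
        if len(Q)<5: print(cam,n,len(Q));continue
        c,s,ang=cv2.minAreaRect((Q[:,:2]*1000).astype(np.float32))
        print(cam,n,len(Q),"rect",np.round(c,1),np.round(s,1),round(ang,1),"zmax",Q[:,2].max().round(3),"zmed",np.median(Q[:,2]).round(3))
    print(cam)
    for q in["box0_mid","carton0_mid","tin","cup"]:
        for r in cut_out(q,cam)[:5]:
            m=r["mask"]&ok; v,u=np.nonzero(r["mask"])
            if m.sum()>5: print(q,round(r["conf"],2),m.sum(),"px",int(u.mean()),int(v.mean()),"w",np.median(P[m],0).round(3), "max",P[m].max(0).round(3),"min",P[m].min(0).round(3))
E
```

```text
top rackall 2317 rect [ 522.8 -400.8] [261.3 204.4] 11.4 zmax 0.143 zmed 0.072
top boxtops 816 rect [ 543.  -345.6] [142.1 103.8] 11.0 zmax 0.143 zmed 0.106
top case 145 rect [617.7  12.9] [188.5 127.5] 84.9 zmax 0.092 zmed 0.087
top lid 1298 rect [627.   11.9] [191.2  93.4] 85.9 zmax 0.209 zmed 0.169
top ledge 2497 rect [502.1 340.6] [212.1 117.4] 87.2 zmax 0.079 zmed 0.052
top cA 278 rect [ 409.  -106.4] [52.6 52.1] 15.4 zmax 0.082 zmed 0.07
top cB 284 rect [422.2 103.5] [51.8 52.3] 65.1 zmax 0.081 zmed 0.07
top
carton0_mid 0.83 285 px 334 240 w [ 0.411 -0.105  0.07 ] max [ 0.439 -0.075  0.082] min [ 0.383 -0.133 -0.006]
carton0_mid 0.25 151 px 371 147 w [ 0.716 -0.235  0.021] max [ 0.741 -0.213  0.029] min [ 0.693 -0.261 -0.003]
tin 0.69 157 px 299 235 w [0.429 0.006 0.033] max [0.451 0.028 0.044] min [ 0.406 -0.017  0.004]
cup 0.61 437 px 256 132 w [0.768 0.142 0.032] max [0.794 0.183 0.091] min [ 0.726  0.103 -0.005]
scene rackall 4027 rect [ 528.8 -400.2] [201.4 203.2] 12.5 zmax 0.142 zmed 0.08
scene boxtops 1848 rect [ 539.9 -347.5] [146.1 107.4] 11.1 zmax 0.142 zmed 0.104
sce
[... 191 characters left out ...]
19.1] 87.0 zmax 0.079 zmed 0.051
scene cA 288 rect [ 406.  -108.5] [55.  55.4] 16.3 zmax 0.076 zmed 0.071
scene cB 237 rect [420.4 100.6] [54.5 59.9] 64.7 zmax 0.076 zmed 0.071
scene
carton0_mid 0.63 662 px 266 208 w [ 0.417 -0.124  0.054] max [ 0.439 -0.077  0.076] min [ 0.378 -0.141  0.001]
carton0_mid 0.23 2958 px 356 191 w [ 0.64  -0.007  0.148] max [0.686 0.186 0.206] min [ 0.432 -0.092 -0.001]
cup 0.64 755 px 420 211 w [0.763 0.119 0.06 ] max [0.795 0.172 0.091] min [0.726 0.097 0.006]
cup 0.64 2935 px 357 191 w [ 0.64  -0.007  0.148] max [0.686 0.274 0.206] min [ 0.519 -0.092  0.006]
cup 0.55 944 px 389 272 w [ 0.795 -0.079  0.013] max [ 0.851 -0.02   0.019] min [ 0.736 -0.126 -0.003]
```

View pics/r0.png

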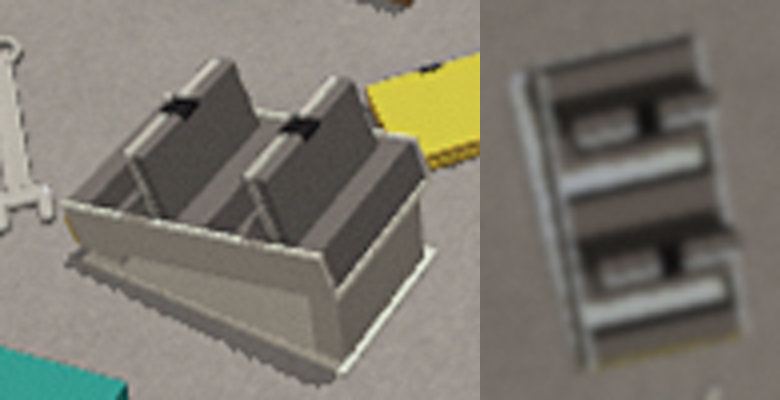

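The crop shows exactly two grey boxes in the rack, tops at scene pixels about (217,250) and (247,255), with an empty slot between them. I take these, not the flat yellow and turquoise look-alikes. Now fitting their poses.

```bash
python3 - <<'E'
from h import *
for cam in("scene","top"):
    d=np.load(cam+"0.npy");P=cloud(cam,d);ok=d>0
    X=P[ok]
    r=X[(X[:,0]>.38)&(X[:,0]<.68)&(X[:,1]>-.47)&(X[:,1]<-.25)&(X[:,2]>.03)]
    best=None
    for yaw in np.radians(np.arange(7,16,.5)):
        B=Ro.from_euler("zy",[yaw,-.26]).as_matrix() # cols x_b,y_b,z_b
        q=r@B
        h,_=np.histogram(q[:,0],bins=np.arange(.3,.8,.002)); s=np.sort(h)[-4:].sum()
        if best is None or s>best[0]: best=(s,yaw,B)
    s,yaw,B=best; q=r@B
    print(cam,"yaw",np.degrees(yaw), B[:,2].round(3))
    h,e=np.histogram(q[:,0],bins=np.arange(.3,.8,.002))
    print([(round(e[i]+.001,3),int(h[i])) for i in np.argsort(h)[::-1][:10]])
    # top surface: highest z_b
    zt=np.percentile(q[:,2],97); print("ztop",zt.round(4), np.percentile(q[:,2],[90,95,99]).round(4))
    T=q[q[:,2]>zt-.012]
    for c in (T[T[:,0]<np.median(T[:,0].mean())],T[T[:,0]>=T[:,0].mean()]):
        print(" n",len(c),"xb",np.percentile(c[:,0],[5,50,95]).round(4),"yb",np.percentile(c[:,1],[2,50,98]).round(4),"zb",np.percentile(c[:,2],[50,90]).round(4))
    # case
    from scipy.optimize import minimize
    for n,b in dict(ledge=(.4,.6,.22,.46,.03,.085)).items():
        M=(X[:,0]>b[0])&(X[:,0]<b[1])&(X[:,1]>b[2])&(X[:,1]<b[3])&(X[:,2]>b[4])&(X[:,2]<b[5]);Q=X[M]
        A=np.c_[Q[:,:2],np.ones(len(Q))];k=np.ones(len(Q),bool)
        for _ in range(5):
            co=np.linalg.lstsq(A[k],Q[k,2],rcond=None)[0]; k=abs(A@co-Q[:,2])<.004
        nrm=np.array([-co[0],-co[1],1]);nrm/=np.linalg.norm(nrm)
        print(n,"normal",nrm.round(3),"yaw",np.degrees(np.arctan2(co[1],co[0])).round(1),"tilt",np.arccos(nrm[2]).round(3),"z at .502,.34",(co@[.502,.34,1]).round(4))
        c,s,a=cv2.minAreaRect((Q[k][:,:2]*1000).astype(np.float32));print(np.round(c,1),np.round(s,1),a)
    L=X[(X[:,0]>.5)&(X[:,0]<.75)&(X[:,1]>-.1)&(X[:,1]<.12)&(X[:,2]>.11)&(X[:,2]<.2)]
    if 1:
        A=np.c_[L[:,:2],np.ones(len(L))];k=np.ones(len(L),bool)
        for _ in range(8):
            co=np.linalg.lstsq(A[k],L[k,2],rcond=None)[0]; k=abs(A@co-L[:,2])<.004
        nrm=np.array([-co[0],-co[1],1]);nrm/=np.linalg.norm(nrm); print("lid n",nrm.round(3),"angle",np.arccos(nrm[2]).round(3),"yaw",np.degrees(np.arctan2(-nrm[1],-nrm[0])).round(1))
E
```

```text
scene yaw 11.0 [-0.257  0.     0.966]
[(np.float64(0.513), 336), (np.float64(0.423), 283), (np.float64(0.535), 225), (np.float64(0.511), 166), (np.float64(0.537), 158), (np.float64(0.421), 156), (np.float64(0.425), 141), (np.float64(0.515), 112), (np.float64(0.525), 98), (np.float64(0.527), 79)]
ztop -0.0123 [-0.0159 -0.0132 -0.0108]
 n 284 xb [0.4076 0.4204 0.4246] yb [-0.4922 -0.4494 -0.4064] zb [-0.0152 -0.0116]
 n 308 xb [0.4968 0.5099 0.5142] yb [-0.492  -0.4499 -0.4043] zb [-0.0144 -0.0113]
ledge normal [-0.231  0.008  0.973] yaw -1.9 tilt 0.234 z at .502,.34 0.0541
[500.8 339.6] [216.8 118.9] 87.19900512695312
lid n [ 0.789 -0.075  0.61 ] angle 0.915 yaw 174.5
top yaw 11.0 [-0.257  0.     0.966]
[(np.float64(0.517), 110), (np.float64(0.427), 107), (np.float64(0.425), 73), (np.float64(0.539), 69), (np.float64(0.515), 57), (np.float64(0.453), 55), (np.float64(0.363), 54), (np.float64(0.455), 50), (np.float64(0.365), 35), (np.float64(0.537), 27)]
ztop -0.0136 [-0.0173 -0.0145 -0.011 ]
 n 180 xb [0.4092 0.4188 0.4267] yb [-0.4877 -0.4449 -0.4027] zb [-0.0172 -0.0131]
 n 192 xb [0.4993 0.5086 0.5161] yb [-0.4891 -0.4449 -0.4029] zb [-0.0161 -0.012 ]
ledge normal [-0.245  0.012  0.97 ] yaw -2.9 tilt 0.247 z at .502,.34 0.0516
[501.8 340.7] [210.5 116.8] 87.15391540527344
lid n [ 0.788 -0.071  0.612] angle 0.913 yaw 174.8
```

```bash
python3 - <<'E'
from h import *
for cam in("scene","top"):
    d=np.load(cam+"0.npy");P=cloud(cam,d);X=P[d>0]
    r=X[(X[:,0]>.38)&(X[:,0]<.68)&(X[:,1]>-.47)&(X[:,1]<-.25)&(X[:,2]>.03)]
    best=None
    for yaw in np.radians(np.arange(5,18,.5)):
        B=Ro.from_euler("ZY",[yaw,-.26]).as_matrix();q=r@B
        h,_=np.histogram(q[:,0],bins=np.arange(.2,.8,.002)); s=(h.astype(float)**2).sum()
        if best is None or s>best[0]: best=(s,yaw,B)
    s,yaw,B=best; q=r@B
    print(cam,"yaw",np.degrees(yaw), B[:,2].round(3))
    zt=np.percentile(q[:,2],99); T=q[q[:,2]>zt-.012]
    for c in (T[T[:,0]<T[:,0].mean()],T[T[:,0]>=T[:,0].mean()]):
        a=[np.percentile(c[:,0],[3,97]),np.percentile(c[:,1],[1,99])]
        print(" n",len(c),"xb",a[0].round(4),"yb",a[1].round(4),"zb",np.percentile(c[:,2],[50,75,90]).round(4),"topcentre",(B@[a[0].mean(),a[1].mean(),np.percentile(c[:,2],75)]).round(4))
E
```

```text
scene yaw 11.5 [-0.252 -0.051  0.966]
 n 283 xb [0.4056 0.4241] yb [-0.4937 -0.4059] zb [0.0065 0.0078 0.0091] topcentre [ 0.4806 -0.3612  0.1142]
 n 301 xb [0.4952 0.5135] yb [-0.4943 -0.4047] zb [0.0063 0.0078 0.0086] topcentre [ 0.5652 -0.3437  0.1372]
top yaw 11.0 [-0.252 -0.049  0.966]
 n 171 xb [0.4116 0.4299] yb [-0.4863 -0.3998] zb [0.0026 0.0051 0.0067] topcentre [ 0.4824 -0.3576  0.1131]
 n 181 xb [0.5015 0.519 ] yb [-0.4867 -0.399 ] zb [0.0033 0.0052 0.0075] topcentre [ 0.5672 -0.3409  0.1362]
```

Call:
apply_moves(commands=[5,5,0,0,0,0,0,6,2,2,0,0,0,0,6,2,2,0,0,0,0,6,2,0,0,0,0,0])

```text
t: 2.0
tool_pos: [0.3654, -0.477, 0.2565]
orientation: [-3.117, -0.374, 0.001]
force: [0.1, -0.8, 0.3]
opening: 0.0578
```

Two boxes, poses agree within about 4 mm between cameras. Now the lid: the closed fingers will push its inner face back.

Call:
apply_moves(commands=[2.1,5.4,1.0,0,0,-0.08,0,2.1,5.4,1.0,0,0,-0.08,0,2.1,5.4,1.0,0,0,-0.08,0,2.1,5.4,1.0,0,0,-0.09,0,2.1,5.4,0,0,0,0,0,2.1,5.4,0,0,0,0,0,2.1,5.4,0,0,0,0,0,2.1,5.4,0,0,0,0,0])

```text
t: 3.0
tool_pos: [0.5397, -0.0311, 0.2961]
orientation: [-3.131, 0.16, -0.004]
force: [0.6, -1.2, -0.2]
opening: 0.0004
```

Call:
apply_moves(commands=[1.5,4.2,0,0,0,0,0,0,0,-5,0,0,0,0,0,0,-5,0,0,0,0,0,0,-2.5,0,0,0,0,1.5,0,0,0,0,0,0,1.5,0,0,0,0,0,0,1.5,0,0,0,0,0,0,0,0,0,0,0,0])

```text
schema error: expected a multiple of 7 numbers
```

Call:
apply_moves(commands=[1.5,4.2,0,0,0,0,0,0,0,-5,0,0,0,0,0,0,-5,0,0,0,0,0,0,-2.5,0,0,0,0,1.5,0,0,0,0,0,0,1.5,0,0,0,0,0,0,1.5,0,0,0,0,0,0])

```text
t: 3.88
tool_pos: [0.5984, 0.0188, 0.1667]
orientation: [-3.131, 0.146, 0.003]
force: [-3.7, 0.2, 1.0]
opening: 0.0004
```

Call:
apply_moves(commands=[2,0,0,0,0,0,0,2,0,0,0,0,0,0,2,0,0,0,0,0,0,2,0,0,0,0,0,0,2,0,0,0,0,0,0,1,0,0,0,0,0,0])

```text
t: 4.62
tool_pos: [0.6843, 0.021, 0.1619]
orientation: [-3.13, 0.146, 0.105]
force: [-70.0, 3.3, 28.0]
opening: 0.0008
```

Call:
apply_moves(commands=[-1.5,0,0,0,0,0,0,-2,0,0,0,0,0,0,-4,0,4,0,0,0,0,0,-3,5,0,0,0,0,0,-5,5,0,0,0,0])

```text
t: 5.25
tool_pos: [0.5995, -0.0523, 0.2914]
orientation: [-3.127, 0.137, 0.14]
force: [0.9, -0.3, 0.3]
opening: 0.0006
```

```bash
python3 - <<'E'
from h import *
st()
im,d=read_camera("scene"); im2,d2=read_camera("top")
a=cv2.resize(im[120:280,280:480],(500,400),interpolation=cv2.INTER_CUBIC);b=cv2.resize(im2[130:210,250:350],(300,240),interpolation=cv2.INTER_CUBIC)
b=np.vstack([b,np.zeros((160,300,3),np.uint8)]);cv2.imwrite("pics/c1.png",np.hstack([a,b]))
for c in("scene","top"):
    for q in["lid_hinge","lid_handle","lid_edge","case_floor","case"]:
        print(c,q,[(round(r["conf"],2),w(c,r["point"]).round(3).tolist()) for r in spot_point(q,c)][:2])
E
```

```text
t5.25 pos [ 0.5995 -0.0523  0.2914] z [-0.089  0.012 -0.996] y [-0.088 -0.996 -0.004] F [ 0.9 -0.3  0.3] op 0.0006 q [-0.17  0.21  1.27 -0.    1.75  1.49]
scene lid_hinge [(0.93, [0.674, 0.01, 0.086])]
scene lid_handle [(0.88, [0.748, 0.003, 0.175])]
scene lid_edge [(0.83, [0.728, 0.004, 0.203]), (0.64, [0.282, 0.396, 0.003])]
scene case_floor [(0.66, [0.61, 0.012, 0.003]), (0.47, [0.406, -0.108, 0.04])]
scene case [(0.96, [0.616, 0.012, -0.0])]
top lid_hinge [(0.62, [0.674, 0.011, 0.087])]
top lid_handle [(0.88, [0.749, 0.0, 0.168]), (0.28, [0.617, 0.015, 0.004])]
top lid_edge [(0.59, [0.733, 0.004, 0.203])]
top case_floor [(0.9, [0.615, 0.008, 0.006])]
top case [(0.67, [0.616, 0.009, -0.003])]
```

View pics/c1.png

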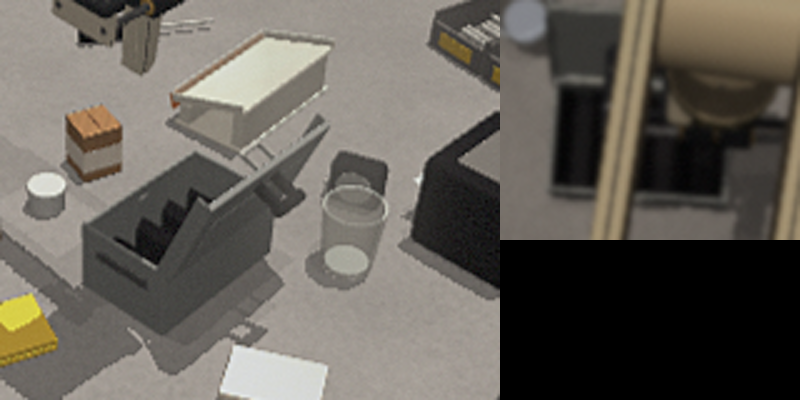

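The lid is fully back (handle about (0.749, 0.002, 0.17), so about 1.95 rad) and the case is empty. Next I work out the move to the front box.

```bash
cat >> h.py <<'E'
ZB=Ro.from_euler("ZY",[np.radians(11.2),-.26]).as_matrix()
def toolR(zd,yd):
    zd=np.array(zd,float);zd/=np.linalg.norm(zd);yd=np.array(yd,float);yd-=zd*(yd@zd);yd/=np.linalg.norm(yd)
    return np.c_[np.cross(yd,zd),yd,zd]
def go(name,pos,R):
    s=read_state();R0=Ro.from_rotvec(s["orientation"]).as_matrix()
    rv=Ro.from_matrix(R@R0.T).as_rotvec()
    d=(np.array(pos)-s["tool_pos"])*100
    print(name,"to",np.round(pos,4),"shift cm",d.round(2),"turn",rv.round(3),"|d| %.1f |a| %.2f"%(np.linalg.norm(d),np.linalg.norm(rv)))
RB=toolR(-ZB[:,2],ZB[:,0])                      # grip in rack
cy=np.array([.0906,.9959,0]); RC=toolR([0,0,-1],cy) # in case
TOPA=np.array([.4815,-.3595,.1138]);TOPB=np.array([.566,-.3423,.137])
E
python3 - <<'E'
from h import *
st()
for n,T in(("A",TOPA),("B",TOPB)):
    g=T-.028*ZB[:,2]; print(n,"grasp",g.round(4)); go("approach"+n,g+.09*ZB[:,2],RB)
E
```

```text
t5.85 pos [ 0.6    -0.0521  0.2891] z [-0.09   0.012 -0.996] y [-0.089 -0.996 -0.004] F [0.9 0.5 0.3] op 0.0004 q [-0.17  0.21  1.27 -0.    1.75  1.49]
A grasp [ 0.4886 -0.3581  0.0867]
approachA to [ 0.4659 -0.3626  0.1737] shift cm [-13.41 -31.05 -11.54] turn [-0.127 -0.298  1.853] |d| 35.7 |a| 1.88
B grasp [ 0.5731 -0.3409  0.1099]
approachB to [ 0.5504 -0.3454  0.1969] shift cm [ -4.96 -29.33  -9.22] turn [-0.127 -0.298  1.853] |d| 31.1 |a| 1.88
```

Call:
apply_moves(commands=[-1.7,-3.9,0,-0.0115,-0.027,0.169,5,-1.7,-3.9,0,-0.0115,-0.027,0.169,5,-1.7,-3.9,0,-0.0115,-0.027,0.169,5,-1.7,-3.9,0,-0.0115,-0.027,0.169,5,-1.7,-3.9,0,-0.0115,-0.027,0.169,5,-1.7,-3.9,0,-0.0115,-0.027,0.169,5,-1.7,-3.9,0,-0.0115,-0.027,0.169,5,-1.7,-3.9,0,-0.0115,-0.027,0.169,5])

```text
t: 6.85
tool_pos: [0.4618, -0.3654, 0.2866]
orientation: [2.383, 1.827, 0.196]
force: [0.5, -0.4, -0.2]
opening: 0.0498
```

```bash
python3 - <<'E'
from h import *
st()
g=TOPA-.028*ZB[:,2];go("approach",g+.09*ZB[:,2],RB)
E
```

```text
t6.85 pos [ 0.4618 -0.3654  0.2866] z [ 0.183 -0.026 -0.983] y [ 0.949 -0.257  0.184] F [ 0.5 -0.4 -0.2] op 0.0498 q [-0.83 -0.08  1.59  0.12  1.49 -0.57]
approach to [ 0.4659 -0.3626  0.1737] shift cm [  0.41   0.28 -11.29] turn [-0.025 -0.075  0.455] |d| 11.3 |a| 0.46
```

Call:
apply_moves(commands=[0.2,0.1,-4,-0.008,-0.025,0.155,5,0.1,0.1,-4,-0.008,-0.025,0.155,5,0.1,0.1,-3.3,-0.008,-0.025,0.155,5,0,0,0,0,0,0,5])

```text
t: 7.35
tool_pos: [0.4635, -0.3652, 0.1711]
orientation: [1.856, 2.305, 0.306]
force: [0.1, 0.6, 1.3]
opening: 0.0502
```

```bash
python3 - <<'E'
from h import *
st()
g=TOPA-.028*ZB[:,2];go("approach",g+.09*ZB[:,2],RB);go("grasp",g,RB)
E
```

```text
t7.35 pos [ 0.4635 -0.3652  0.1711] z [ 0.256  0.055 -0.965] y [0.943 0.206 0.262] F [0.1 0.6 1.3] op 0.0502 q [-0.91 -0.02  1.75  0.25  1.3  -1.18]
approach to [ 0.4659 -0.3626  0.1737] shift cm [0.23 0.26 0.26] turn [ 0.     0.005 -0.02 ] |d| 0.4 |a| 0.02
grasp to [ 0.4886 -0.3581  0.0867] shift cm [ 2.5   0.71 -8.44] turn [ 0.     0.005 -0.02 ] |d| 8.8 |a| 0.02
```

Call:
apply_moves(commands=[0.9,0.3,-2.9,0,0,-0.01,5,0.8,0.2,-2.8,0,0,-0.01,5,0.8,0.2,-2.7,0,0,0,5,0,0,0,0,0,0,5])

```text
t: 7.85
tool_pos: [0.4929, -0.3604, 0.0935]
orientation: [1.89, 2.265, 0.298]
force: [0.6, 0.4, 0.1]
opening: 0.0498
```

```bash
python3 - <<'E'
from h import *
st()
g=TOPA-.028*ZB[:,2];go("grasp",g,RB)
im,d=read_camera("scene");cv2.imwrite("pics/r1.png",cv2.resize(im[200:325,170:320],(720,600),interpolation=cv2.INTER_CUBIC))
E
```

```text
t7.85 pos [ 0.4929 -0.3604  0.0935] z [ 0.261  0.041 -0.964] y [0.949 0.173 0.264] F [0.6 0.4 0.1] op 0.0498 q [-0.86  0.09  1.79  0.25  1.13 -1.13]
grasp to [ 0.4886 -0.3581  0.0867] shift cm [-0.43  0.23 -0.67] turn [0.005 0.009 0.016] |d| 0.8 |a| 0.02
```

View pics/r1.png

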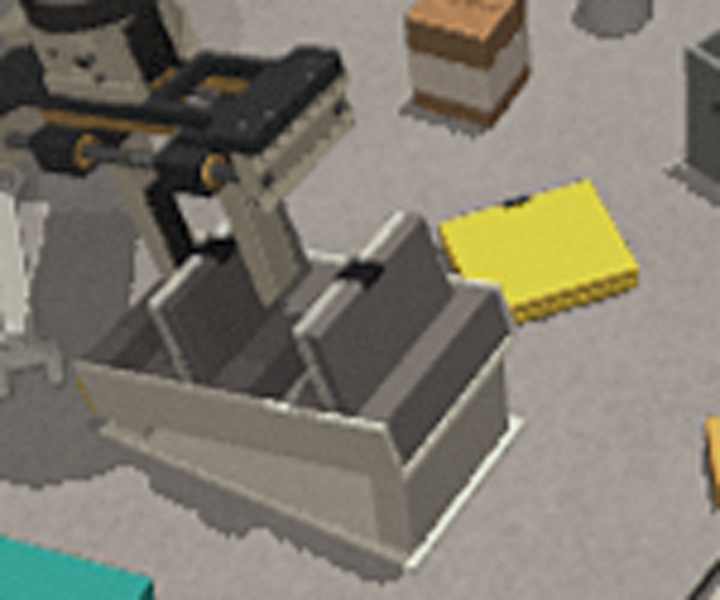

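The fingers straddle the front box (crop about (220,280)), one on each side. I'll lower the last few mm and close.

Call:
apply_moves(commands=[-0.4,0.2,-0.6,0,0.01,0.01,5,0,0,0,0,0,0,1,0,0,0,0,0,0,1,0,0,0,0,0,0,1,0,0,0,0,0,0,1], squeeze=25)

```text
t: 8.52
tool_pos: [0.4911, -0.3623, 0.0954]
orientation: [1.88, 2.273, 0.286]
force: [-0.1, -1.0, -0.9]
opening: 0.0183
```

Call:
apply_moves(commands=[0,0,0,0,0,0,4.5,0,0,0,0,0,0,4.5,-0.1,0.2,-1.0,0,0,0,4.5,0,0,0,0,0,0,4.5])

```text
t: 9.02
tool_pos: [0.4897, -0.3599, 0.0841]
orientation: [1.881, 2.273, 0.287]
force: [0.0, -0.5, -0.7]
opening: 0.0444
```

Call:
apply_moves(commands=[0,0,0,0,0,0,1,0,0,0,0,0,0,1,0,0,0,0,0,0,1,0,0,0,0,0,0,1], squeeze=25)

```text
t: 9.52
tool_pos: [0.4898, -0.3598, 0.0841]
orientation: [1.881, 2.274, 0.287]
force: [-0.4, -0.0, -1.4]
opening: 0.0178
```

Call:
apply_moves(commands=[-0.65,-0.12,2.4,0,0,0,1,-0.65,-0.12,2.4,0,0,0,1,-0.65,-0.12,2.4,0,0,0,1,0,0,4,0,0,0,1,0,0,4,0,0,0,1])

```text
t: 10.15
tool_pos: [0.4675, -0.36, 0.2344]
orientation: [1.887, 2.28, 0.291]
force: [-0.1, -0.3, -1.9]
opening: 0.018
```

```bash
python3 - <<'E'
from h import *
st()
go("over -22.5",[.6135,-.0099,.25],RC)
go("over -22.5(flip)",[.6135,-.0099,.25],toolR([0,0,-1],-cy))
E
```

```text
t10.15 pos [ 0.4675 -0.36    0.2344] z [ 0.251  0.043 -0.967] y [0.95  0.181 0.255] F [-0.1 -0.3 -1.9] op 0.018 q [-0.89 -0.06  1.68  0.23  1.4  -1.1 ]
over -22.5 to [ 0.6135 -0.0099  0.25  ] shift cm [14.6  35.01  1.56] turn [-0.202  0.189  1.285] |d| 38.0 |a| 1.31
over -22.5(flip) to [ 0.6135 -0.0099  0.25  ] shift cm [14.6  35.01  1.56] turn [ 0.204  0.217 -1.838] |d| 38.0 |a| 1.86
```

Call:
apply_moves(commands=[1.8,4.3,0.3,-0.025,0.0235,0.16,1,1.8,4.3,0.3,-0.025,0.0235,0.16,1,1.8,4.3,0.3,-0.025,0.0235,0.16,1,1.8,4.3,0.3,-0.025,0.0235,0.16,1,1.8,4.3,0,-0.025,0.0235,0.16,1,1.8,4.3,0,-0.025,0.0235,0.16,1,1.8,4.3,0,-0.025,0.0235,0.16,1,1.8,4.3,0,-0.025,0.0235,0.16,1])

```text
t: 11.15
tool_pos: [0.6142, -0.0112, 0.2522]
orientation: [0.097, 3.134, -0.005]
force: [1.2, -0.7, -0.8]
opening: 0.0177
```

```bash
python3 - <<'E'
from h import *
st()
go("over -22.5",[.6135,-.0099,.16],RC)
E
```

```text
t11.15 pos [ 0.6142 -0.0112  0.2522] z [ 0.006 -0.003 -1.   ] y [ 0.062  0.998 -0.003] F [ 1.2 -0.7 -0.8] op 0.0177 q [-0.1   0.15  1.4  -0.    1.58 -1.61]
over -22.5 to [ 0.6135 -0.0099  0.16  ] shift cm [-0.07  0.13 -9.22] turn [ 0.003  0.006 -0.029] |d| 9.2 |a| 0.03
```

Call:
apply_moves(commands=[0,0.1,-4,0,0,-0.03,1,0,0,-4,0,0,0,1,0,0,-3,0,0,0,1,0,0,-3,0,0,0,1,0,0,0,0,0,0,1])

```text
t: 11.78
tool_pos: [0.6147, -0.004, 0.1076]
orientation: [0.129, 3.134, -0.003]
force: [-0.5, -1.0, -0.7]
opening: 0.0178
```

```bash
python3 - <<'E'
from h import *
st()
go("-22.5",[.6135,-.0099,.0515],RC)
im,d=read_camera("scene");cv2.imwrite("pics/c2.png",cv2.resize(im[120:280,270:450],(675,600),interpolation=cv2.INTER_CUBIC))
E
```

```text
t11.78 pos [ 0.6147 -0.004   0.1076] z [ 0.005 -0.002 -1.   ] y [ 0.082  0.997 -0.002] F [-0.5 -1.  -0.7] op 0.0178 q [-0.09  0.24  1.57 -0.    1.33 -1.58]
-22.5 to [ 0.6135 -0.0099  0.0515] shift cm [-0.12 -0.59 -5.61] turn [ 0.002  0.005 -0.008] |d| 5.6 |a| 0.01
```

View pics/c2.png

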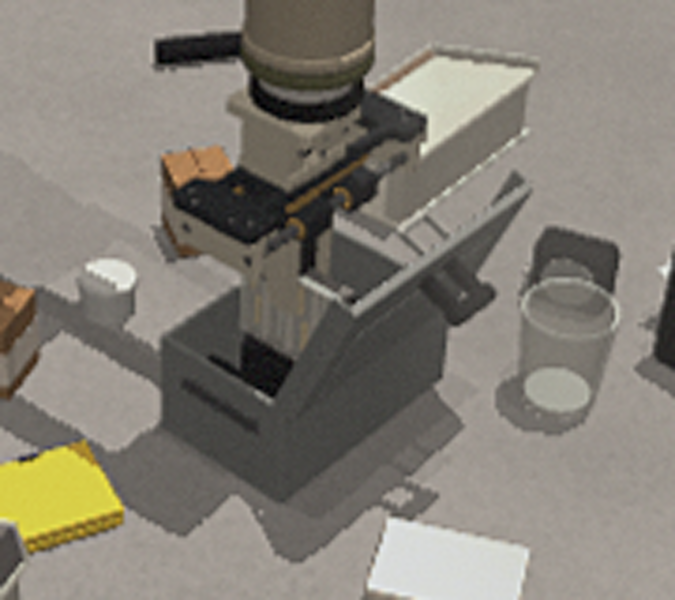

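The box is inside the case mouth (crop about (265,365)) and clear of the walls. I'll shift y by -6 mm and go down.

Call:
apply_moves(commands=[-0.1,-0.6,-1,0,0,0,1,0,0,-1.5,0,0,0,1,0,0,-1.5,0,0,0,1,0,0,-1,0,0,0,1,0,0,0,0,0,0,1])

```text
t: 12.45
tool_pos: [0.6175, -0.0111, 0.0606]
orientation: [0.13, 3.124, -0.004]
force: [0.1, 0.5, -1.3]
opening: 0.0183
```

Call:
apply_moves(commands=[-0.2,0,-0.6,0,0,0,1,0,0,-0.5,0,0,0,1,0,0,0,0,0,0,1])

```text
t: 12.82
tool_pos: [0.6164, -0.0111, 0.0534]
orientation: [0.129, 3.122, -0.005]
force: [0.0, -0.7, -0.3]
opening: 0.0178
```

Call:
apply_moves(commands=[0,0,-0.3,0,0,0,1,0,0,0,0,0,0,3.2,0,0,0,0,0,0,3.2,0,0,4,0,0,0,3.2,0,0,5,0,0,0,3.2,0,0,5,0,0,0,4,0,-3,3,0,0,0,5])

```text
t: 13.7
tool_pos: [0.6136, -0.0394, 0.2215]
orientation: [0.125, 3.129, -0.003]
force: [-0.1, -0.8, 0.1]
opening: 0.0457
```

```bash
python3 - <<'E'
from h import *
st()
g=TOPB-.028*ZB[:,2];go("approachB",g+.09*ZB[:,2],RB)
E
```

```text
t13.70 pos [ 0.6136 -0.0394  0.2215] z [ 0.01  -0.002 -1.   ] y [ 0.08   0.997 -0.002] F [-0.1 -0.8  0.1] op 0.0457 q [-0.15  0.16  1.45 -0.    1.52 -1.64]
approachB to [ 0.5504 -0.3454  0.1969] shift cm [ -6.32 -30.6   -2.46] turn [ 0.217 -0.178 -1.286] |d| 31.3 |a| 1.32
```

Call:
apply_moves(commands=[-0.8,-3.8,0.5,0.027,-0.022,-0.16,5,-0.8,-3.8,0.5,0.027,-0.022,-0.16,5,-0.8,-3.8,0,0.027,-0.022,-0.16,5,-0.8,-3.8,0,0.027,-0.022,-0.16,5,-0.8,-3.8,0,0.027,-0.022,-0.16,5,-0.8,-3.8,0,0.027,-0.022,-0.16,5,-0.8,-3.8,0,0.027,-0.022,-0.16,5,-0.8,-3.8,0,0.027,-0.022,-0.16,5])

```text
t: 14.7
tool_pos: [0.5498, -0.3524, 0.2343]
orientation: [1.912, 2.251, 0.298]
force: [0.6, -0.2, -0.5]
opening: 0.0499
```

```bash
python3 - <<'E'
from h import *
st()
g=TOPB-.028*ZB[:,2];go("approachB",g+.09*ZB[:,2],RB);go("graspB",g,RB)
im,d=read_camera("scene");cv2.imwrite("pics/c3.png",cv2.resize(im[120:320,170:450],(800,571),interpolation=cv2.INTER_CUBIC))
X=cloud("scene",d)[d>0]
r=X[(X[:,0]>.38)&(X[:,0]<.68)&(X[:,1]>-.47)&(X[:,1]<-.25)&(X[:,2]>.03)&(X[:,2]<.15)]@ZB
h,e=np.histogram(r[:,0],bins=np.arange(.3,.7,.004));print([(round(e[i],3),int(h[i])) for i in np.argsort(h)[::-1][:6]])
E
```

```text
t14.70 pos [ 0.5498 -0.3524  0.2343] z [ 0.259  0.04  -0.965] y [0.952 0.156 0.262] F [ 0.6 -0.2 -0.5] op 0.0499 q [-0.77  0.08  1.53  0.22  1.37 -0.96]
approachB to [ 0.5504 -0.3454  0.1969] shift cm [ 0.06  0.7  -3.74] turn [0.001 0.006 0.033] |d| 3.8 |a| 0.03
graspB to [ 0.5731 -0.3409  0.1099] shift cm [  2.33   1.15 -12.44] turn [0.001 0.006 0.033] |d| 12.7 |a| 0.03
[(np.float64(0.512), 540), (np.float64(0.536), 317), (np.float64(0.404), 206), (np.float64(0.36), 178), (np.float64(0.532), 177), (np.float64(0.524), 166)]
```

View pics/c3.png

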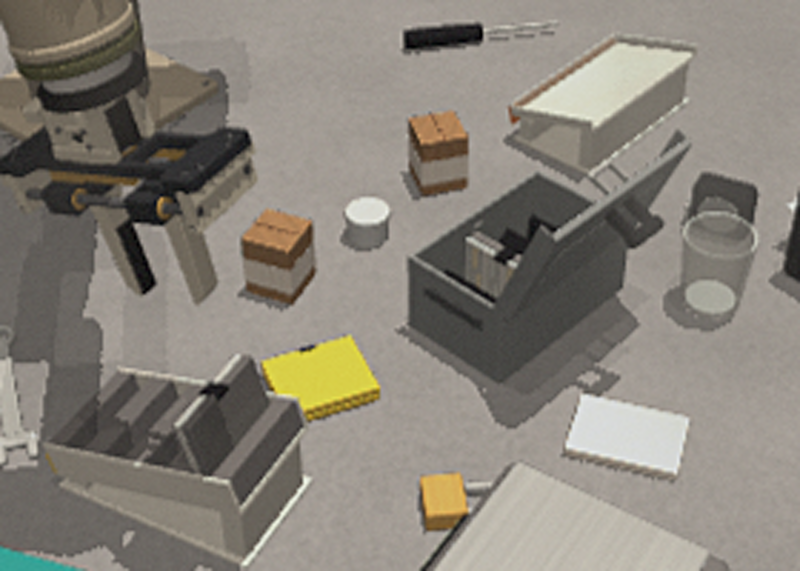

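Box A stands in the case (crop about (490,255)) below the rim, and box B is still in the rack at about (215,420). I'll descend on B.

Call:
apply_moves(commands=[0.1,0.7,-3.5,0,0,0.03,5,0.7,0.1,-2.8,0,0,0,5,0.7,0.1,-2.8,0,0,0,5,0.6,0.1,-2.5,0,0,0,5,0,0,0,0,0,0,5])

```text
t: 15.38
tool_pos: [0.5678, -0.3484, 0.1134]
orientation: [1.894, 2.268, 0.298]
force: [-0.1, 0.0, -0.0]
opening: 0.05
```

```bash
python3 - <<'E'
from h import *
st()
g=TOPB-.028*ZB[:,2];go("graspB",g,RB)
E
```

```text
t15.38 pos [ 0.5678 -0.3484  0.1134] z [ 0.258  0.043 -0.965] y [0.95  0.173 0.261] F [-0.1  0.  -0. ] op 0.05 q [-0.75  0.2   1.63  0.23  1.16 -1.  ]
graspB to [ 0.5731 -0.3409  0.1099] shift cm [ 0.52  0.75 -0.35] turn [0.003 0.005 0.016] |d| 1.0 |a| 0.02
```

Call:
apply_moves(commands=[0.5,0.7,-0.5,0,0,0.015,5,0,0,0,0,0,0,5,0,0,0,0,0,0,1,0,0,0,0,0,0,1,0,0,0,0,0,0,1,0,0,0,0,0,0,1], squeeze=25)

```text
t: 16.12
tool_pos: [0.5748, -0.3428, 0.1133]
orientation: [1.871, 2.281, 0.299]
force: [-0.1, -1.0, -1.6]
opening: 0.018
```

```bash
python3 - <<'E'
from h import *
st()
s=read_state();print(((np.array(s["tool_pos"])-TOPB)@ZB).round(4))
E
```

```text
t16.12 pos [ 0.5748 -0.3428  0.1133] z [ 0.261  0.043 -0.964] y [0.945 0.19  0.265] F [-0.1 -1.  -1.6] op 0.018 q [-0.73  0.21  1.63  0.23  1.15 -1.01]
[ 0.0022 -0.0022 -0.0251]
```

Call:
apply_moves(commands=[-0.65,-0.12,2.4,0,0,0,1,-0.65,-0.12,2.4,0,0,0,1,-0.65,-0.12,2.4,0,0,0,1,0,0,4,0,0,0,1,0,0,3,0,0,0,1])

```text
t: 16.75
tool_pos: [0.5509, -0.3438, 0.2522]
orientation: [1.881, 2.288, 0.3]
force: [-0.1, -0.4, -1.5]
opening: 0.0176
```

```bash
python3 - <<'E'
from h import *
st()
go("over +22.5",[.6165,.0345,.26],RC)
E
```

```text
t16.75 pos [ 0.5509 -0.3438  0.2522] z [ 0.252  0.051 -0.966] y [0.948 0.187 0.257] F [-0.1 -0.4 -1.5] op 0.0176 q [-0.76  0.08  1.51  0.22  1.41 -0.97]
over +22.5 to [0.6165 0.0345 0.26  ] shift cm [ 6.56 37.83  0.78] turn [-0.208  0.186  1.277] |d| 38.4 |a| 1.31
```

Call:
apply_moves(commands=[0.8,4.7,0.2,-0.026,0.0233,0.16,1,0.8,4.7,0.2,-0.026,0.0233,0.16,1,0.8,4.7,0.2,-0.026,0.0233,0.16,1,0.8,4.7,0.2,-0.026,0.0233,0.16,1,0.8,4.7,0,-0.026,0.0233,0.16,1,0.8,4.7,0,-0.026,0.0233,0.16,1,0.8,4.7,0,-0.026,0.0233,0.16,1,0.8,4.7,0,-0.026,0.0233,0.16,1])

```text
t: 17.75
tool_pos: [0.614, 0.0377, 0.2621]
orientation: [-0.088, -3.139, 0.009]
force: [-0.0, 1.0, -1.6]
opening: 0.0177
```

```bash
python3 - <<'E'
from h import *
st()
go("over +22.5",[.6165,.0345,.14],RC)
E
```

```text
t17.75 pos [0.614  0.0377 0.2621] z [-0.001 -0.006 -1.   ] y [ 0.056  0.998 -0.006] F [-0.   1.  -1.6] op 0.0177 q [-0.02  0.16  1.38 -0.01  1.61 -1.53]
over +22.5 to [0.6165 0.0345 0.14  ] shift cm [  0.25  -0.32 -12.21] turn [ 0.006 -0.001 -0.034] |d| 12.2 |a| 0.04
```

Call:
apply_moves(commands=[0.2,-0.2,-4,0,0,-0.034,1,0,0,-4,0,0,0,1,0,0,-3.5,0,0,0,1,0,0,0,0,0,0,1])

```text
t: 18.25
tool_pos: [0.6154, 0.0418, 0.143]
orientation: [-0.127, -3.136, 0.008]
force: [0.1, -0.7, -1.5]
opening: 0.0179
```

```bash
python3 - <<'E'
from h import *
st()
go("down",[.6165,.035,.057],RC)
E
```

```text
t18.25 pos [0.6154 0.0418 0.143 ] z [-0.003 -0.005 -1.   ] y [ 0.081  0.997 -0.005] F [ 0.1 -0.7 -1.5] op 0.0179 q [-0.01  0.22  1.52 -0.    1.4  -1.5 ]
down to [0.6165 0.035  0.057 ] shift cm [ 0.11 -0.68 -8.6 ] turn [ 0.005 -0.003 -0.01 ] |d| 8.6 |a| 0.01
```

Call:
apply_moves(commands=[0.1,-0.6,-2,0,0,0,1,0,0,-2,0,0,0,1,0,0,-2,0,0,0,1,0,0,-1.2,0,0,0,1,0,0,0,0,0,0,1])

```text
t: 18.88
tool_pos: [0.6184, 0.0347, 0.0698]
orientation: [0.128, 3.137, -0.008]
force: [0.0, -0.9, -1.7]
opening: 0.018
```

Call:
apply_moves(commands=[-0.2,0,-0.6,0,0,0,1,0,0,-0.5,0,0,0,1,0,0,0,0,0,0,1])

```text
t: 19.25
tool_pos: [0.6174, 0.0348, 0.0597]
orientation: [0.128, 3.135, -0.008]
force: [0.1, 0.1, -1.3]
opening: 0.0177
```

Call:
apply_moves(commands=[0,0,-0.4,0,0,0,1,0,0,0,0,0,0,2.8,0,0,0,0,0,0,2.8,0,0,4,0,0,0,2.8,0,0,5,0,0,0,2.8,0,0,5,0,0,0,2.8,-6,-2,1,0,0,0,2,-6,0,0,0,0,0,0])

```text
t: 20.25
tool_pos: [0.5015, 0.0146, 0.2134]
orientation: [0.127, 3.13, -0.009]
force: [-0.2, 0.1, 1.0]
opening: 0.0141
```

```bash
python3 - <<'E'
from h import *
st()
im,d=read_camera("scene");im2,d2=read_camera("top")
a=cv2.resize(im[130:280,290:440],(500,500),interpolation=cv2.INTER_CUBIC);b=cv2.resize(im2[145:205,265:325],(300,300),interpolation=cv2.INTER_CUBIC)
cv2.imwrite("pics/c4.png",np.hstack([a,np.vstack([b,np.zeros((200,300,3),np.uint8)])]))
X=cloud("top",d2)[d2>0];X=X-[.6155,.0125,0]
c,s=np.cos(-.091),np.sin(-.091);Y=X@np.array([[c,-s,0],[s,c,0],[0,0,1]])
m=(abs(Y[:,0])<.05)&(abs(Y[:,1])<.085)&(Y[:,2]>.066)&(Y[:,2]<.1)
Q=Y[m]
for q in(Q[Q[:,1]<0],Q[Q[:,1]>=0]):
    print(len(q), np.percentile(q,[3,50,97],axis=0).round(4).tolist() if len(q) else "")
for q in["box0_mid","case"]:
  for cam in("scene","top"): print(q,cam,[(round(r["conf"],2),w(cam,r["point"]).round(3).tolist()) for r in spot_point(q,cam)])
E
```

```text
t20.25 pos [0.5015 0.0146 0.2134] z [ 0.009 -0.006 -1.   ] y [ 0.081  0.997 -0.005] F [-0.2  0.1  1. ] op 0.0141 q [-0.07 -0.15  1.77 -0.01  1.51 -1.56]
137 [[-0.0243, -0.0313, 0.076], [0.0096, -0.0226, 0.0815], [0.0441, -0.0141, 0.0878]]
130 [[-0.0253, 0.0138, 0.0727], [0.0082, 0.0222, 0.0816], [0.0411, 0.0307, 0.0883]]
box0_mid scene [(0.55, [0.759, 0.137, 0.004]), (0.3, [0.426, 0.004, -0.0])]
box0_mid top [(0.52, [0.283, 0.399, -0.001]), (0.28, [0.32, -0.378, 0.002])]
case scene [(0.87, [0.614, 0.011, -0.0])]
case top [(0.93, [0.616, 0.013, 0.004]), (0.74, [0.322, -0.382, 0.0])]
```

View pics/c4.png

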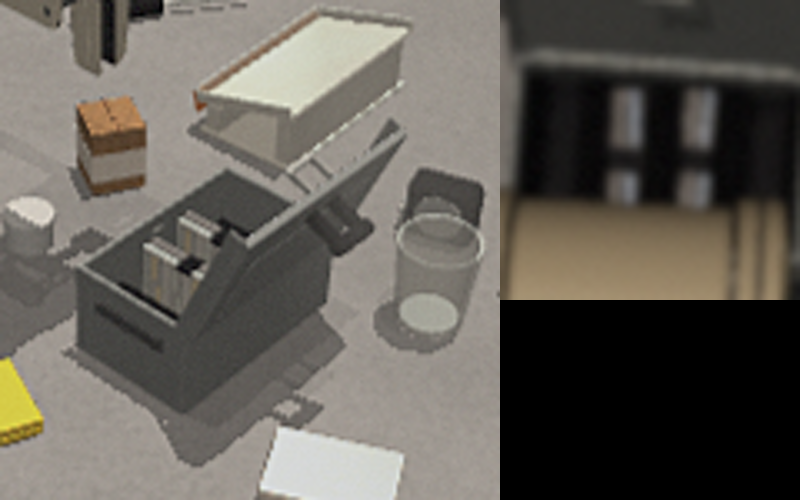

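Both boxes are seated (tops 0.0815 m, y = ±22.5 mm, x about 0). Now the closed fingers go behind the lid.

Call:
apply_moves(commands=[0,0,6,0,0,0,0,6,-0.3,1,0,0,0,0,6,-0.4,0,0,0,0,0,6,-0.4,0,0,0,0,0,6,-0.4,0,0,0,0,0,5,-0.4,0,0,0,0,0,0,0,0,0,0,0,0])

```text
t: 21.42
tool_pos: [0.8038, -0.0033, 0.2772]
orientation: [0.124, 3.128, -0.008]
force: [0.2, 0.6, -1.4]
opening: 0.0005
```

```bash
python3 - <<'E'
from h import *
st(); go("behind",[.797,-.003,.155],RC)
E
```

```text
t21.43 pos [ 0.8038 -0.0033  0.2772] z [ 0.011 -0.006 -1.   ] y [ 0.079  0.997 -0.005] F [ 0.2  0.6 -1.4] op 0.0005 q [-0.07  0.72  0.63 -0.    1.78 -1.56]
behind to [ 0.797 -0.003  0.155] shift cm [ -0.68   0.03 -12.22] turn [ 0.006  0.011 -0.012] |d| 12.2 |a| 0.02
```

Call:
apply_moves(commands=[-0.5,0,-4,0,0,0,0,0,0,-4,0,0,0,0,0,0,-3.9,0,0,0,0,-1.5,0.1,0,0,0,0,0,-1.5,0.1,0,0,0,0,0,-1.5,0.1,0,0,0,0,0,-1.5,0.1,0,0,0,0,0])

```text
t: 22.3
tool_pos: [0.7501, 0.0013, 0.1644]
orientation: [0.121, 3.094, -0.008]
force: [11.3, -0.9, 10.7]
opening: 0.0004
```

Call:
apply_moves(commands=[-1.8,0.15,-0.4,0,0,0,0,-1.8,0.15,-0.2,0,0,0,0,-1.8,0.15,0,0,0,0,0,-1.8,0.15,0,0,0,0,0])

```text
t: 22.8
tool_pos: [0.686, 0.0072, 0.1727]
orientation: [0.12, 3.062, -0.01]
force: [1.6, 0.2, -0.7]
opening: 0.0004
```

Call:
apply_moves(commands=[-1.8,0.15,-0.7,0,0,0,0,-1.8,0.15,-0.6,0,0,0,0,-1.8,0.15,-0.4,0,0,0,0])

```text
t: 23.18
tool_pos: [0.6334, 0.0122, 0.1603]
orientation: [0.118, 3.051, -0.01]
force: [2.6, -0.2, -2.9]
opening: 0.0006
```

```bash
python3 - <<'E'
from h import *
st(); 
for c in("scene","top"):
    read_camera(c)
    for q in["lid_handle","lid_edge"]:
        print(c,q,[(round(r["conf"],2),w(c,r["point"]).round(3).tolist()) for r in spot_point(q,c)][:2])
go("",[.63,.01,.16],RC)
E
```

```text
t23.18 pos [0.6334 0.0122 0.1603] z [ 0.088 -0.01  -0.996] y [ 0.078  0.997 -0.003] F [ 2.6 -0.2 -2.9] op 0.0006 q [-0.06  0.17  1.56 -0.    1.33 -1.55]
scene lid_handle [(0.7, [0.615, 0.013, 0.189]), (0.53, [0.283, 0.398, 0.001])]
scene lid_edge [(0.87, [0.574, 0.022, 0.172]), (0.19, [0.503, 0.338, 0.062])]
top lid_handle [(0.96, [0.614, 0.011, 0.183]), (0.66, [0.411, -0.107, 0.032])]
top lid_edge [(0.67, [0.575, 0.015, 0.169])]
 to [0.63 0.01 0.16] shift cm [-0.41 -0.2  -0.02] turn [ 0.01   0.087 -0.013] |d| 0.5 |a| 0.09
```

Call:
apply_moves(commands=[-1.2,0.1,-0.5,0,0,0,0,-1.0,0.1,-0.6,0,0,0,0,0.8,0,1,0,0,0,0,0,0,5,0,0.08,0,0,-2.5,0,0,0,0,0,0,0,0,0,0,0,0,0])

```text
t: 24.22
tool_pos: [0.5985, 0.0136, 0.2127]
orientation: [0.122, 3.133, -0.015]
force: [-0.3, -1.0, -0.8]
opening: 0.0006
```

```bash
python3 - <<'E'
from h import *
st(); 
for c in("scene","top"):
    read_camera(c)
    for q in["lid_handle","lid_edge"]:
        print(c,q,[(round(r["conf"],2),w(c,r["point"]).round(3).tolist()) for r in spot_point(q,c)][:2])
go("",[.59,.01,.21],RC)
E
```

```text
t24.23 pos [0.5985 0.0136 0.2127] z [ 0.006 -0.01  -1.   ] y [ 0.078  0.997 -0.009] F [-0.3 -1.  -0.8] op 0.0006 q [-0.06  0.12  1.51 -0.01  1.5  -1.55]
scene lid_handle [(0.97, [0.592, 0.014, 0.174]), (0.27, [0.423, 0.13, 0.036])]
scene lid_edge [(0.9, [0.559, 0.02, 0.151])]
top lid_handle [(0.92, [0.595, 0.015, 0.166]), (0.52, [0.765, 0.142, 0.001])]
top lid_edge [(0.63, [0.561, 0.019, 0.149])]
 to [0.59 0.01 0.21] shift cm [-0.88 -0.35 -0.2 ] turn [ 0.01   0.006 -0.013] |d| 1.0 |a| 0.02
```

Call:
apply_moves(commands=[-0.4,0.1,-2,0,0,0,0,0,0,-1.5,0,0,0,0,-0.3,0,-1,0,0,0,0,-0.5,0,-1,0,0,0,0,-0.5,0,-1,0,0,0,0])

```text
t: 25.15
tool_pos: [0.5778, 0.0155, 0.1424]
orientation: [-0.121, -3.139, 0.014]
force: [-4.0, 1.5, 11.0]
opening: 0.0003
```

Call:
apply_moves(commands=[0,0,3,0,0,0,0,-2.7,0.2,0,0,0,0,0,0,0,0,0,0,0,0])

```text
t: 25.52
tool_pos: [0.5478, 0.0175, 0.1678]
orientation: [-0.121, -3.134, 0.014]
force: [0.2, 0.2, 0.0]
opening: 0.001
```

```bash
python3 - <<'E'
from h import *
st(); 
for c in("scene","top"):
    read_camera(c)
    for q in["lid_handle","lid_edge","lid_hinge"]:
        print(c,q,[(round(r["conf"],2),w(c,r["point"]).round(3).tolist()) for r in spot_point(q,c)][:1])
E
```

```text
t25.52 pos [0.5478 0.0175 0.1678] z [-0.006 -0.009 -1.   ] y [ 0.077  0.997 -0.009] F [0.2 0.2 0. ] op 0.001 q [-0.06  0.03  1.69 -0.01  1.43 -1.55]
scene lid_handle [(0.6, [0.568, 0.014, 0.14])]
scene lid_edge [(0.87, [0.545, 0.02, 0.103])]
scene lid_hinge [(0.82, [0.676, 0.006, 0.085])]
top lid_handle []
top lid_edge []
top lid_hinge [(0.57, [0.672, 0.01, 0.086])]
```

Call:
apply_moves(commands=[0.3,0,-3,0,0,0,0,0,0,-2,0,0,0,0,0,0,-1.2,0,0,0,0,0,0,-0.8,0,0,0,0,0,0,-0.4,0,0,0,0])

```text
t: 26.55
tool_pos: [0.5538, 0.0173, 0.0964]
orientation: [-0.122, -3.136, 0.014]
force: [-17.2, 0.4, 37.7]
opening: 0.0007
```

Call:
apply_moves(commands=[0,0,2,0,0,0,0,0,0,5,0,0,0,0,-4,0,4,0,0,0,4,-5,0,3,0,0,0,7,-5,0,0,0,0,0,7])

```text
t: 27.18
tool_pos: [0.4134, 0.017, 0.2429]
orientation: [0.122, 3.137, -0.015]
force: [0.6, -0.3, 1.0]
opening: 0.0261
```

```bash
cat >> h.py <<'E'
def lidfit(X):
    L=X[(X[:,0]>.55)&(X[:,0]<.66)&(X[:,1]>-.07)&(X[:,1]<.1)&(X[:,2]>.085)&(X[:,2]<.115)]
    A=np.c_[L[:,:2],np.ones(len(L))];k=np.ones(len(L),bool)
    for _ in range(8):
        co=np.linalg.lstsq(A[k],L[k,2],rcond=None)[0];k=abs(A@co-L[:,2])<.004
    print("lid n",k.sum(),"slope x",co[0].round(4),"y",co[1].round(4),"z mid",(co@[.615,.0125,1]).round(4))
def carton(X,c):
    m=(np.hypot(X[:,0]-c[0],X[:,1]-c[1])<.07)&(X[:,2]>.055)&(X[:,2]<.09);Q=X[m]
    if len(Q)<20: print("carton none",c);return
    print("carton",len(Q),cv2.minAreaRect((Q[:,:2]*1000).astype(np.float32)),"z",np.median(Q[:,2]).round(3))
E
python3 - <<'E'
from h import *
st()
for c in("top","scene"):
    im,d=read_camera(c);X=cloud(c,d)[d>0];lidfit(X);carton(X,(.408,-.106));carton(X,(.421,.102))
    cv2.imwrite(f"pics/{c}5.png",im)
    for q in["lid_handle","lid_edge","lid_hinge","carton0_mid","carton1_mid"]:
        print(c,q,[(round(r["conf"],2),w(c,r["point"]).round(3).tolist()) for r in spot_point(q,c)][:3])
a=cv2.imread("pics/scene5.png")[100:300,200:450]
cv2.imwrite("pics/c5.png",cv2.resize(a,(750,600),interpolation=cv2.INTER_CUBIC))
E
```

```text
t27.18 pos [0.4134 0.017  0.2429] z [ 0.002 -0.009 -1.   ] y [ 0.077  0.997 -0.009] F [ 0.6 -0.3  1. ] op 0.0261 q [-0.07 -0.4   1.93 -0.01  1.61 -1.57]
lid n 1446 slope x 0.0147 y 0.0022 z mid 0.0974
carton 228 ((409.10614013671875, -106.84143829345703), (52.72174835205078, 50.778892517089844), 14.722311019897461) z 0.069
carton none (0.421, 0.102)
top lid_handle [(0.59, [0.568, 0.018, 0.126]), (0.48, [0.506, 0.341, 0.049])]
top lid_edge [(0.74, [0.548, 0.019, 0.099])]
top lid_hinge [(0.77, [0.672, 0.012, 0.088])]
top carton0_mid [(0.7, [0.411, -0.11, 0.034])]
top carton1_mid []
lid n 1491 slope x 0.0117 y -0.0009 z mid 0.0992
carton 331 ((406.7978210449219, -108.48385620117188), (55.21582794189453, 55.96043014526367), 16.20339584350586) z 0.071
carton 254 ((423.0585632324219, 126.95013427734375), (53.19923782348633, 54.684059143066406), 55.149513244628906) z 0.071
scene lid_handle [(0.58, [0.565, 0.02, 0.135])]
scene lid_edge [(0.62, [0.543, 0.019, 0.097])]
scene lid_hinge [(0.91, [0.672, 0.009, 0.084]), (0.54, [0.5, 0.34, 0.001])]
scene carton0_mid [(0.92, [0.405, -0.105, 0.04])]
scene carton1_mid [(0.89, [0.422, 0.13, 0.033]), (0.55, [0.761, 0.134, 0.002])]
```

View pics/c5.png

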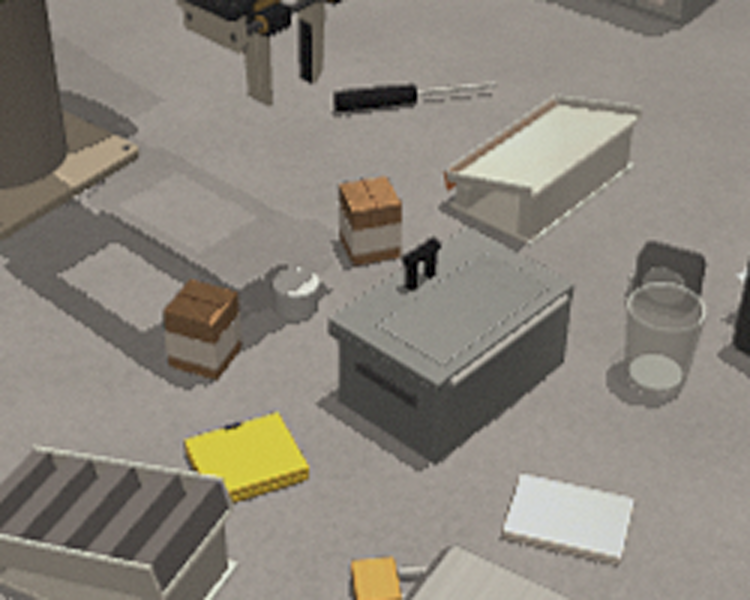

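The lid is shut flat (slope about +0.01, top 0.098 m). Carton B, at crop (370,220), was knocked to about (0.4245, 0.1285) with yaw 55°. I'll pick it first.

```bash
cat >> h.py <<'E'
def yawR(deg): return toolR([0,0,-1],[np.cos(np.radians(deg)),np.sin(np.radians(deg)),0])
def ledgeR(yaw=np.radians(-2.8)):
    L=Ro.from_euler("ZY",[yaw,-.26]).as_matrix(); return L,toolR(-L[:,2],L[:,1])
E
python3 - <<'E'
from h import *
go("B",[.4245,.1285,.035],yawR(55))
E
```

```text
B to [0.4245 0.1285 0.035 ] shift cm [  1.15  11.14 -20.37] turn [ 0.007 -0.009 -0.533] |d| 23.2 |a| 0.53
```

Call:
apply_moves(commands=[0.4,3.7,0,0.003,-0.003,-0.178,7.5,0.4,3.7,0,0.002,-0.003,-0.178,7.5,0.4,3.7,0,0.002,-0.003,-0.178,7.5,0,0,-5,0,0,0,7.5,0,0,-4,0,0,0,7.5,0,0,0,0,0,0,7.5])

```text
t: 28.52
tool_pos: [0.4265, 0.1319, 0.1462]
orientation: [-0.974, -2.986, -0.0]
force: [0.1, 0.1, 0.3]
opening: 0.0751
```

```bash
python3 - <<'E'
from h import *
st();go("B",[.4245,.1285,.035],yawR(55))
im,d=read_camera("scene");carton(cloud("scene",d)[d>0],(.4245,.1285))
cv2.imwrite("pics/c6.png",cv2.resize(im[100:250,230:400],(680,600),interpolation=cv2.INTER_CUBIC))
E
```

```text
t28.52 pos [0.4265 0.1319 0.1462] z [-0.001  0.    -1.   ] y [ 0.589  0.808 -0.   ] F [0.1 0.1 0.3] op 0.0751 q [ 0.18 -0.25  1.99  0.    1.41 -0.76]
B to [0.4245 0.1285 0.035 ] shift cm [ -0.2   -0.34 -11.12] turn [-0.    -0.001  0.02 ] |d| 11.1 |a| 0.02
carton 248 ((422.4649963378906, 127.73633575439453), (54.38068771362305, 60.49928283691406), 52.25466537475586) z 0.071
```

View pics/c6.png

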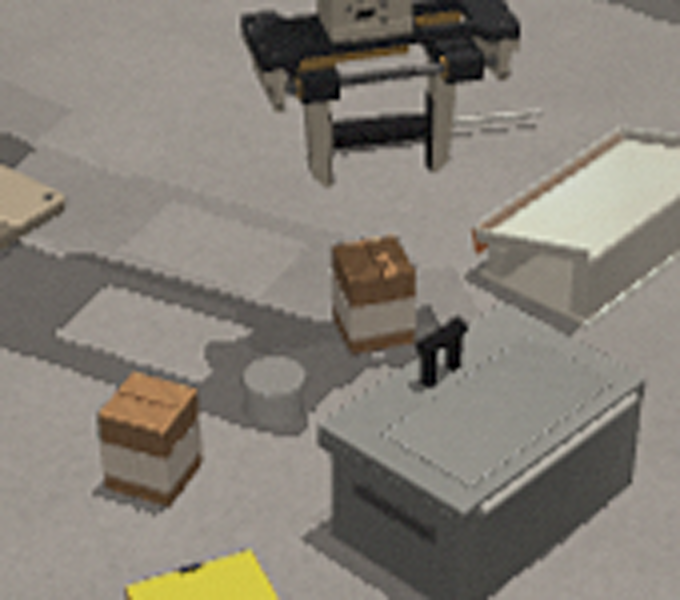

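The gripper is aligned above carton B (crop about (375,290)). I'll descend and grip.

Call:
apply_moves(commands=[-0.2,-0.3,-3.5,0,0,0.01,7.5,0,0,-3.5,0,0,0,7.5,0,0,-3.5,0,0,0,7.5,0,0,0,0,0,0,4,0,0,0,0,0,0,4,0,0,0,0,0,0,4,0,0,0,0,0,0,4], squeeze=30)

```text
t: 29.45
tool_pos: [0.4374, 0.1297, 0.057]
orientation: [0.954, 2.972, 0.016]
force: [0.8, -0.4, -3.3]
opening: 0.0524
```

```bash
python3 - <<'E'
from h import *
st();L,R=ledgeR()
for y in(.045,-.045):
    p=np.array([.503,.34,.052])+L@[-.015,y,.035]; go(f"ledge y{y}",p,R);go(" above",p+.1*L[:,2],R)
E
```

```text
t29.45 pos [0.4374 0.1297 0.057 ] z [ 0.023  0.004 -1.   ] y [0.582 0.813 0.016] F [ 0.8 -0.4 -3.3] op 0.0524 q [ 0.18 -0.15  2.07 -0.    1.2  -0.77]
ledge y0.045 to [0.4817 0.3861 0.082 ] shift cm [ 4.44 25.64  2.49] turn [-0.097 -0.228  0.568] |d| 26.1 |a| 0.62
 above to [0.4561 0.3873 0.1786] shift cm [ 1.87 25.76 12.16] turn [-0.097 -0.228  0.568] |d| 28.5 |a| 0.62
ledge y-0.045 to [0.4773 0.2962 0.082 ] shift cm [ 4.   16.65  2.49] turn [-0.097 -0.228  0.568] |d| 17.3 |a| 0.62
 above to [0.4517 0.2975 0.1786] shift cm [ 1.43 16.77 12.16] turn [-0.097 -0.228  0.568] |d| 20.8 |a| 0.62
```

Call:
apply_moves(commands=[0,0,0,0,0,0,7.5,0,0,0,0,0,0,7.5,0,0,0,0,0,0,7.5])

```text
t: 29.82
tool_pos: [0.4385, 0.1302, 0.0585]
orientation: [0.953, 2.969, 0.019]
force: [0.7, -0.5, 0.3]
opening: 0.0735
```

```bash
python3 - <<'E'
from h import *
st()
im,d=read_camera("scene");carton(cloud("scene",d)[d>0],(.4245,.1285))
cv2.imwrite("pics/c7.png",cv2.resize(im[110:210,260:380],(720,600),interpolation=cv2.INTER_CUBIC))
E
```

```text
t29.82 pos [0.4385 0.1302 0.0585] z [ 0.026  0.005 -1.   ] y [0.582 0.813 0.019] F [ 0.7 -0.5  0.3] op 0.0735 q [ 0.18 -0.15  2.07  0.    1.2  -0.77]
carton 330 ((428.00518798828125, 131.0652313232422), (101.69686889648438, 61.17823791503906), 62.529273986816406) z 0.072
```

View pics/c7.png

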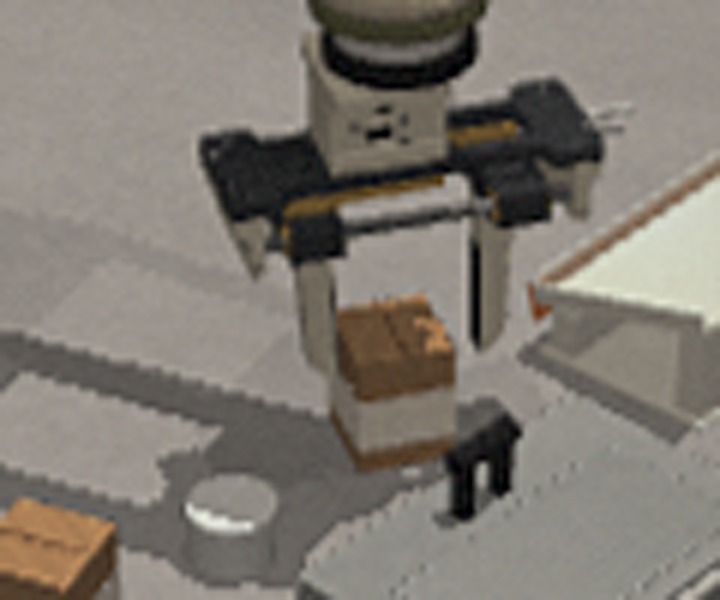

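The carton still stands between the fingers (crop about (395,380)). I'll correct the x drift and go deeper.

Call:
apply_moves(commands=[-0.7,-0.1,-1.0,0,-0.01,0,7.5,-0.4,0,-1.0,0,-0.01,0,7.5,0,0,0,0,0,0,7.5])

```text
t: 30.25
tool_pos: [0.4258, 0.1291, 0.0362]
orientation: [0.947, 2.951, 0.028]
force: [0.7, -0.8, -0.3]
opening: 0.075
```

```bash
python3 - <<'E'
from h import *
st();go("B",[.4245,.1285,.035],yawR(55))
E
```

```text
t30.25 pos [0.4258 0.1291 0.0362] z [ 0.045  0.005 -0.999] y [0.581 0.813 0.03 ] F [ 0.7 -0.8 -0.3] op 0.075 q [ 0.18 -0.17  2.13 -0.    1.13 -0.77]
B to [0.4245 0.1285 0.035 ] shift cm [-0.13 -0.06 -0.12] turn [-0.005  0.045  0.01 ] |d| 0.2 |a| 0.05
```

Call:
apply_moves(commands=[-0.1,0,-0.1,0,0.045,0.01,7.5,0,0,0,0,0,0,4,0,0,0,0,0,0,4,0,0,0,0,0,0,4,0,0,0,0,0,0,4], squeeze=30)

```text
t: 30.88
tool_pos: [0.4249, 0.1295, 0.0353]
orientation: [0.945, 2.995, 0.009]
force: [1.2, -0.3, -1.3]
opening: 0.0517
```

```bash
python3 - <<'E'
from h import *
st();L,R=ledgeR();h=read_state()["tool_pos"][2]
p=np.array([.503,.34,.052])+L@[-.015,.045,h]; go("ledge",p,R);go(" above",p+.1*L[:,2],R)
E
```

```text
t30.88 pos [0.4249 0.1295 0.0353] z [ 0.002  0.005 -1.   ] y [0.574 0.819 0.006] F [ 1.2 -0.3 -1.3] op 0.0517 q [ 0.18 -0.13  2.1   0.01  1.17 -0.79]
ledge to [0.4817 0.3861 0.0822] shift cm [ 5.67 25.66  4.7 ] turn [-0.091 -0.248  0.558] |d| 26.7 |a| 0.62
 above to [0.456  0.3874 0.1789] shift cm [ 3.11 25.79 14.36] turn [-0.091 -0.248  0.558] |d| 29.7 |a| 0.62
```

Call:
apply_moves(commands=[0,0,3,0,0,0,4,0,0,4,0,0,0,4,0,0,4,0,0,0,4,0.8,4.5,3,-0.023,-0.062,0.139,4,0.6,4.5,2,-0.023,-0.062,0.139,4,0.6,4.5,0,-0.023,-0.062,0.139,4,0.6,4.5,0,-0.023,-0.062,0.139,4,0.5,4.5,0,0,0,0,4])

```text
t: 31.88
tool_pos: [0.4507, 0.3557, 0.1967]
orientation: [0.06, 2.877, -0.022]
force: [0.4, -1.0, -1.5]
opening: 0.0521
```

```bash
python3 - <<'E'
from h import *
st();L,R=ledgeR();h=.0353
p=np.array([.503,.34,.052])+L@[-.015,.045,h]; go("ledge",p,R);go(" above",p+.06*L[:,2],R)
E
```

```text
t31.88 pos [0.4507 0.3557 0.1967] z [ 0.26  -0.021 -0.965] y [ 0.043  0.999 -0.01 ] F [ 0.4 -1.  -1.5] op 0.0521 q [ 0.7  -0.11  1.79 -0.19  1.27 -0.79]
ledge to [0.4817 0.3861 0.0823] shift cm [  3.09   3.03 -11.44] turn [ 0.01   0.003 -0.006] |d| 12.2 |a| 0.01
 above to [0.4662 0.3869 0.1402] shift cm [ 1.55  3.11 -5.64] turn [ 0.01   0.003 -0.006] |d| 6.6 |a| 0.01
```

Call:
apply_moves(commands=[0.7,3.0,-2.5,0,0,0,4,0.7,0,-2.5,0,0,0,4,0.5,0,-2,0,0,0,4,0,0,0,0,0,0,4])

```text
t: 32.38
tool_pos: [0.4664, 0.3888, 0.1214]
orientation: [0.052, 2.882, -0.026]
force: [-0.6, 0.5, -2.3]
opening: 0.0516
```

```bash
python3 - <<'E'
from h import *
st();L,R=ledgeR();h=.0353
p=np.array([.503,.34,.052])+L@[-.015,.045,h]; go("ledge",p,R)
im,d=read_camera("scene");cv2.imwrite("pics/c8.png",cv2.resize(im[90:210,300:450],(750,600),interpolation=cv2.INTER_CUBIC))
E
```

```text
t32.38 pos [0.4664 0.3888 0.1214] z [ 0.256 -0.023 -0.966] y [ 0.038  0.999 -0.013] F [-0.6  0.5 -2.3] op 0.0516 q [ 0.73  0.06  1.77 -0.21  1.14 -0.74]
ledge to [0.4817 0.3861 0.0823] shift cm [ 1.53 -0.27 -3.92] turn [ 0.013 -0.001 -0.011] |d| 4.2 |a| 0.02
```

View pics/c8.png

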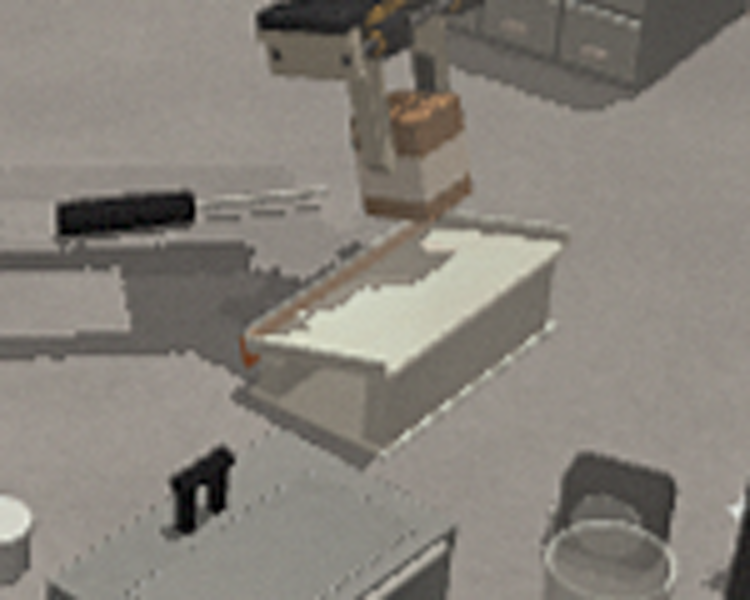

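Carton B is held above the ledge's far end, tilted to the slope. I'll lower it.

Call:
apply_moves(commands=[1.5,-0.2,-0.5,0,0,0,4,0.3,0,-1.2,0,0,0,4,0.3,0,-1.2,0,0,0,4,0,0,0,0,0,0,4])

```text
t: 32.92
tool_pos: [0.4906, 0.3873, 0.0946]
orientation: [0.054, 2.878, -0.022]
force: [0.1, -0.7, -2.6]
opening: 0.0519
```

```bash
python3 - <<'E'
from h import *
st();L,R=ledgeR();h=.0353
p=np.array([.503,.34,.052])+L@[-.015,.045,h]; go("ledge",p,R); print("in ledge",L.T@(np.array(read_state()["tool_pos"])-[.503,.34,.052]))
E
```

```text
t32.92 pos [0.4906 0.3873 0.0946] z [ 0.26  -0.02  -0.965] y [ 0.039  0.999 -0.01 ] F [ 0.1 -0.7 -2.6] op 0.0519 q [ 0.7   0.12  1.75 -0.21  1.08 -0.76]
ledge to [0.4817 0.3861 0.0823] shift cm [-0.89 -0.12 -1.23] turn [ 0.01   0.003 -0.01 ] |d| 1.5 |a| 0.01
in ledge [-0.00328443  0.04661301  0.04492704]
```

Call:
apply_moves(commands=[-0.5,0,-0.5,0,0,0,4,0,0,-0.3,0,0,0,4,0,0,0,0,0,0,4])

```text
t: 33.3
tool_pos: [0.485, 0.3875, 0.0863]
orientation: [0.054, 2.878, -0.021]
force: [-0.5, -0.3, -2.6]
opening: 0.0516
```

```bash
python3 - <<'E'
from h import *
st();L,R=ledgeR();print("in ledge",L.T@(np.array(read_state()["tool_pos"])-[.503,.34,.052]))
E
```

```text
t33.30 pos [0.485  0.3875 0.0863] z [ 0.26  -0.019 -0.965] y [ 0.039  0.999 -0.01 ] F [-0.5 -0.3 -2.6] op 0.0516 q [ 0.7   0.12  1.77 -0.21  1.07 -0.75]
in ledge [-0.01080174  0.04659087  0.03841452]
```

Call:
apply_moves(commands=[0,0,-0.3,0,0,0,4,0,0,0,0,0,0,4])

```text
t: 33.55
tool_pos: [0.4851, 0.3878, 0.0836]
orientation: [0.054, 2.877, -0.021]
force: [0.5, -0.4, -2.2]
opening: 0.0518
```

Call:
apply_moves(commands=[0,0,-0.25,0,0,0,4,0,0,0,0,0,0,4])

```text
t: 33.8
tool_pos: [0.4862, 0.3884, 0.0831]
orientation: [0.054, 2.875, -0.019]
force: [-0.0, 0.1, -2.6]
opening: 0.052
```

Call:
apply_moves(commands=[-0.1,0,-0.4,0,0,0,4,0,0,0,0,0,0,4])

```text
t: 34.05
tool_pos: [0.4874, 0.389, 0.0836]
orientation: [0.054, 2.87, -0.017]
force: [0.5, -0.4, -2.9]
opening: 0.0518
```

TCP height over the slope is 35 mm, which matches the grip height, so the base is on the surface. I'll release.

Call:
apply_moves(commands=[0,0,0,0,0,0,6.5,0,0,0,0,0,0,6.8,-0.6,0,2.4,0,0,0,6.8,-0.8,0,3.4,0,0,0,6.8,-1,0,4,0,0,0,6.8,-2,-5,4,0,0,0,7.5,-2,-5,2,0,0,0,7.5])

```text
t: 34.92
tool_pos: [0.4226, 0.2916, 0.2385]
orientation: [0.049, 2.874, -0.021]
force: [0.8, -0.0, 0.9]
opening: 0.0748
```

```bash
cat >> h.py <<'E'
def led():
    L,_=ledgeR()
    for c in("top","scene"):
        im,d=read_camera(c);X=cloud(c,d)[d>0];q=(X-[.503,.34,.052])@L
        m=(abs(q[:,0])<.07)&(abs(q[:,1])<.1)&(q[:,2]>.058)&(q[:,2]<.085)
        for a in(q[m&(q[:,1]>0)],q[m&(q[:,1]<0)]):
            if len(a)>20: 
                k=a[:,2]>np.median(a[:,2])-.006;A=np.c_[a[k][:,:2],np.ones(k.sum())];co=np.linalg.lstsq(A,a[k][:,2],rcond=None)[0]
                print(c,len(a),cv2.minAreaRect((a[k][:,:2]*1000).astype(np.float32)),"top z",np.median(a[k][:,2]).round(4),"slopes",co[:2].round(3))
        carton(X,(.408,-.107))
    return im
E
python3 - <<'E'
from h import *
st();im=led();go("A",[.4085,-.107,.2],yawR(105.2))
cv2.imwrite("pics/c9.png",cv2.resize(im[90:250,230:430],(750,600),interpolation=cv2.INTER_CUBIC))
E
```

```text
t34.92 pos [0.4226 0.2916 0.2385] z [ 0.264 -0.019 -0.964] y [ 0.036  0.999 -0.01 ] F [ 0.8 -0.   0.9] op 0.0748 q [ 0.63 -0.32  1.9  -0.18  1.36 -0.89]
top 318 ((-7.368635177612305, 48.433860778808594), (54.12965393066406, 54.01761245727539), 1.417560338973999) top z 0.0692 slopes [0.001 0.001]
carton 280 ((409.04962158203125, -106.260009765625), (52.660491943359375, 51.94444274902344), 15.831494331359863) z 0.069
scene 174 ((-7.173131942749023, 45.40904998779297), (59.165809631347656, 52.97500991821289), 87.71366882324219) top z 0.0715 slopes [-0.02   0.045]
carton 328 ((406.82562255859375, -108.4755859375), (56.4507942199707, 56.50059127807617), 12.792179107666016) z 0.071
A to [ 0.4085 -0.107   0.2   ] shift cm [ -1.41 -39.68  -4.02] turn [-0.022  0.271  0.301] |d| 39.9 |a| 0.41
```

View pics/c9.png

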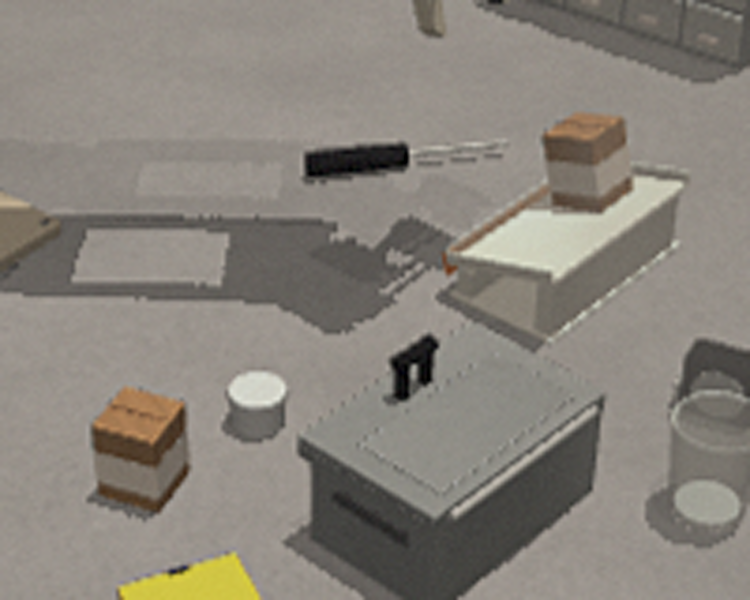

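Carton B stands flat on the slope at about (-7, 47) mm, top slopes about 0. Now carton A.

Call:
apply_moves(commands=[-0.2,-5.5,0,-0.005,0.068,0.075,7.5,-0.2,-5.5,0,-0.005,0.068,0.075,7.5,-0.2,-5.5,0,-0.005,0.068,0.075,7.5,-0.2,-5.5,0,-0.005,0.068,0.075,7.5,-0.2,-5.7,0,0,0,0,7.5,-0.2,-5.7,0,0,0,0,7.5,-0.2,-5.7,-2,0,0,0,7.5])

```text
t: 35.9
tool_pos: [0.4086, -0.107, 0.2196]
orientation: [0.443, -3.106, -0.013]
force: [1.8, -0.2, 0.5]
opening: 0.075
```

```bash
python3 - <<'E'
from h import *
st();go("A",[.4085,-.107,.1],yawR(105))
E
```

```text
t35.90 pos [ 0.4086 -0.107   0.2196] z [-0.005  0.008 -1.   ] y [-0.28   0.96   0.009] F [ 1.8 -0.2  0.5] op 0.075 q [-0.38 -0.36  1.94  0.01  1.57 -2.24]
A to [ 0.4085 -0.107   0.1   ] shift cm [-1.000e-02  0.000e+00 -1.196e+01] turn [-0.008 -0.005 -0.022] |d| 12.0 |a| 0.02
```

Call:
apply_moves(commands=[0,0,-4,0,0,-0.022,7.5,0,0,-4,0,0,0,7.5,0,0,-3,0,0,0,7.5,0,0,0,0,0,0,7.5])

```text
t: 36.4
tool_pos: [0.4073, -0.1117, 0.1031]
orientation: [0.391, -3.11, -0.015]
force: [0.9, -0.4, -0.2]
opening: 0.0751
```

```bash
python3 - <<'E'
from h import *
st();go("A",[.4085,-.107,.035],yawR(105))
E
```

```text
t36.40 pos [ 0.4073 -0.1117  0.1031] z [-0.009  0.009 -1.   ] y [-0.248  0.969  0.011] F [ 0.9 -0.4 -0.2] op 0.0751 q [-0.39 -0.27  2.09  0.    1.34 -2.22]
A to [ 0.4085 -0.107   0.035 ] shift cm [ 0.12  0.47 -6.81] turn [-0.009 -0.009  0.011] |d| 6.8 |a| 0.02
```

Call:
apply_moves(commands=[0,0.5,-2.3,-0.009,0,0,7.5,-0.1,0,-2.3,0,0,0,7.5,-0.1,0,-2.2,0,0,0,7.5,0,0,0,0,0,0,7.5])

```text
t: 36.9
tool_pos: [0.4098, -0.1073, 0.0386]
orientation: [0.393, -3.114, 0.004]
force: [-0.2, -0.7, 1.1]
opening: 0.0749
```

```bash
python3 - <<'E'
from h import *
st();go("A",[.4085,-.107,.035],yawR(105))
E
```

```text
t36.90 pos [ 0.4098 -0.1073  0.0386] z [-0.003 -0.003 -1.   ] y [-0.249  0.969 -0.002] F [-0.2 -0.7  1.1] op 0.0749 q [-0.37 -0.19  2.14 -0.    1.19 -2.19]
A to [ 0.4085 -0.107   0.035 ] shift cm [-0.13  0.03 -0.36] turn [ 0.003 -0.003  0.011] |d| 0.4 |a| 0.01
```

Call:
apply_moves(commands=[-0.1,0,-0.3,0,0,0.01,7.5,0,0,0,0,0,0,4,0,0,0,0,0,0,4,0,0,0,0,0,0,4,0,0,0,0,0,0,4,0,0,3,0,0,0,4,0,0,4,0,0,0,4,0,0,5,0,0,0,4], squeeze=30)

```text
t: 37.9
tool_pos: [0.4067, -0.1064, 0.1567]
orientation: [0.409, -3.106, -0.001]
force: [1.3, -0.5, -2.5]
opening: 0.0518
```

```bash
python3 - <<'E'
from h import *
st();L,R=ledgeR();h=.037
p=np.array([.503,.34,.052])+L@[-.010,-.042,h];go("ledge above",p+.1*L[:,2],R)
E
```

```text
t37.90 pos [ 0.4067 -0.1064  0.1567] z [-0.009 -0.    -1.   ] y [-0.259  0.966  0.002] F [ 1.3 -0.5 -2.5] op 0.0518 q [-0.37 -0.33  2.03 -0.    1.45 -2.21]
ledge above to [0.4561 0.3002 0.1818] shift cm [ 4.95 40.66  2.51] turn [ 0.027 -0.269 -0.309] |d| 41.0 |a| 0.41
```

Call:
apply_moves(commands=[0.3,5,1.5,0,0,0,4,0.6,5.2,1.5,0,0,0,4,0.6,5.2,1,0,0,0,4,0.6,5.2,0,0.007,-0.067,-0.077,4,0.6,5.2,0,0.007,-0.067,-0.077,4,0.6,5.2,0,0.007,-0.067,-0.077,4,0.6,5.2,0,0.007,-0.067,-0.077,4,0.4,4.2,0,0,0,0,4])

```text
t: 38.9
tool_pos: [0.4506, 0.3058, 0.2022]
orientation: [0.096, 2.864, -0.009]
force: [0.9, 0.3, -1.5]
opening: 0.0515
```

```bash
python3 - <<'E'
from h import *
st();L,R=ledgeR();h=.037
p=np.array([.503,.34,.052])+L@[-.010,-.045,h];go("ledge above",p+.03*L[:,2],R)
E
```

```text
t38.90 pos [0.4506 0.3058 0.2022] z [ 0.272 -0.015 -0.962] y [0.067 0.998 0.003] F [ 0.9  0.3 -1.5] op 0.0515 q [ 0.62 -0.22  1.88 -0.18  1.27 -0.85]
ledge above to [0.4739 0.2964 0.1142] shift cm [ 2.34 -0.94 -8.8 ] turn [-0.002  0.016  0.018] |d| 9.2 |a| 0.02
```

Call:
apply_moves(commands=[1.5,-0.9,-2.5,0,0.016,-0.01,4,0.5,0,-3,0,0,0,4,0.3,0,-2.5,0,0,0,4,0,0,0,0,0,0,4])

```text
t: 39.4
tool_pos: [0.4712, 0.3003, 0.118]
orientation: [0.102, 2.884, -0.013]
force: [0.9, -1.0, -2.4]
opening: 0.0521
```

```bash
python3 - <<'E'
from h import *
st();L,R=ledgeR();h=.037
p=np.array([.503,.34,.052])+L@[-.010,-.045,h];go("ledge",p,R); print("in ledge",L.T@(np.array(read_state()["tool_pos"])-[.503,.34,.052]))
E
```

```text
t39.40 pos [0.4712 0.3003 0.118 ] z [ 0.252 -0.018 -0.968] y [ 0.07   0.998 -0.   ] F [ 0.9 -1.  -2.4] op 0.0521 q [ 0.58 -0.1   1.93 -0.17  1.11 -0.86]
ledge to [0.4816 0.296  0.0852] shift cm [ 1.04 -0.43 -3.28] turn [-0.    -0.004  0.022] |d| 3.5 |a| 0.02
in ledge [-0.01182465 -0.0411911   0.07145247]
```

Call:
apply_moves(commands=[0.5,-0.4,-1.3,0,0,0.02,4,0.3,0,-1,0,0,0,4,0,0,-0.5,0,0,0,4,0,0,0,0,0,0,4])

```text
t: 39.9
tool_pos: [0.481, 0.2964, 0.091]
orientation: [0.072, 2.882, -0.007]
force: [0.4, -0.2, -2.7]
opening: 0.0518
```

```bash
python3 - <<'E'
from h import *
st();L,R=ledgeR();print("in ledge",L.T@(np.array(read_state()["tool_pos"])-[.503,.34,.052]));go("",[.48,.3,.09],R)
E
```

```text
t39.90 pos [0.481  0.2964 0.091 ] z [ 0.255 -0.011 -0.967] y [0.049 0.999 0.002] F [ 0.4 -0.2 -2.7] op 0.0518 q [ 0.56 -0.06  1.94 -0.17  1.05 -0.89]
in ledge [-0.00916199 -0.04459301  0.04275859]
 to [0.48 0.3  0.09] shift cm [-0.1   0.36 -0.1 ] turn [-0.002 -0.002  0.001] |d| 0.4 |a| 0.00
```

Call:
apply_moves(commands=[0,0,-0.5,0,0,0,4,0,0,-0.2,0,0,0,4,0,0,0,0,0,0,4])

```text
t: 40.28
tool_pos: [0.4824, 0.298, 0.0881]
orientation: [0.072, 2.879, -0.003]
force: [1.0, -0.3, -3.0]
opening: 0.052
```

```bash
python3 - <<'E'
from h import *
st();L,R=ledgeR();print("in ledge",L.T@(np.array(read_state()["tool_pos"])-[.503,.34,.052]))
E
```

```text
t40.27 pos [0.4824 0.298  0.0881] z [ 0.259 -0.009 -0.966] y [0.049 0.999 0.004] F [ 1.  -0.3 -3. ] op 0.052 q [ 0.56 -0.05  1.95 -0.17  1.04 -0.89]
in ledge [-0.00861016 -0.0429909   0.03962648]
```

Call:
apply_moves(commands=[-0.1,0,-0.5,0,0,0,4,0,0,0,0,0,0,4])

```text
t: 40.52
tool_pos: [0.4838, 0.2989, 0.0883]
orientation: [0.072, 2.873, -0.001]
force: [-0.5, 0.5, -2.9]
opening: 0.0513
```

```bash
python3 - <<'E'
from h import *
im=led();cv2.imwrite("pics/c10.png",cv2.resize(im[90:190,310:435],(750,600),interpolation=cv2.INTER_CUBIC))
E
```

```text
top 81 ((-3.8521690368652344, 49.32820129394531), (50.41520309448242, 47.11891174316406), 89.67561340332031) top z 0.0688 slopes [-0.032 -0.01 ]
top 60 ((6.189263343811035, -39.57814025878906), (47.73015213012695, 20.44091033935547), 89.58890533447266) top z 0.0693 slopes [-0.243  0.01 ]
carton none (0.408, -0.107)
scene 158 ((-6.281106948852539, 36.76130294799805), (54.39630889892578, 72.7360610961914), 1.1922708749771118) top z 0.0715 slopes [-0.036  0.02 ]
scene 222 ((-8.572193145751953, -45.43634796142578), (84.98150634765625, 51.21349334716797), 85.9799575805664) top z 0.0728 slopes [-0.071  0.005]
carton none (0.408, -0.107)
```

View pics/c10.png

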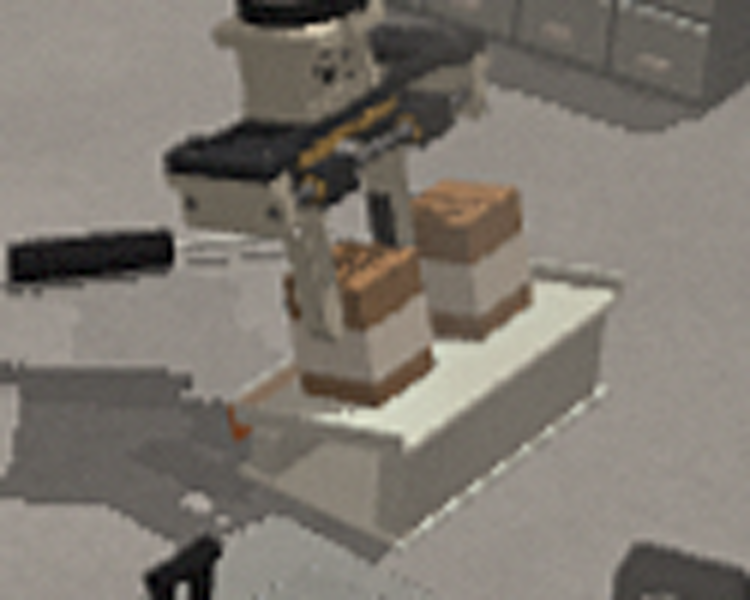

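Carton A is resting on the slope (crop about (360,380)), top within 1–2 mm of carton B's height. I'll release and withdraw.

Call:
apply_moves(commands=[0,0,0,0,0,0,6.5,0,0,0,0,0,0,6.5,-0.6,0,2.4,0,0,0,6.5,-0.8,0,3.4,0,0,0,6.5,-1,0,4,0,0,0,6.5,-2,-5,4,0,0,0,6.5,-2,-6,2,0,0,0,6.5,-2,-6,2,0,0,0,6.5])

```text
t: 41.62
tool_pos: [0.4001, 0.1378, 0.2613]
orientation: [0.062, 2.876, -0.005]
force: [1.1, -1.5, 1.2]
opening: 0.0651
```

```bash
python3 - <<'E'
from h import *
st();im=led()
for c in("top","scene"):
    i,d=read_camera(c);lidfit(cloud(c,d)[d>0])
cv2.imwrite("pics/c11.png",cv2.resize(im,(800,500)))
E
```

```text
t41.62 pos [0.4001 0.1378 0.2613] z [ 0.261 -0.009 -0.965] y [0.043 0.999 0.002] F [ 1.1 -1.5  1.2] op 0.0651 q [ 0.28 -0.66  2.09 -0.08  1.46 -1.25]
top 318 ((-6.470600128173828, 48.670223236083984), (54.433902740478516, 54.982810974121094), 89.64086151123047) top z 0.0695 slopes [0.014 0.039]
top 305 ((-11.288780212402344, -41.948097229003906), (53.537166595458984, 54.12065505981445), 0.15287087857723236) top z 0.0694 slopes [ 0.015 -0.028]
carton none (0.408, -0.107)
scene 175 ((-8.071708679199219, 45.30841827392578), (60.64816665649414, 56.95352554321289), 87.71859741210938) top z 0.0713 slopes [-0.026  0.043]
scene 194 ((-11.619485855102539, -44.25865936279297), (55.748046875, 57.89160919189453), 2.840298652648926) top z 0.0714 slopes [-0.029  0.031]
carton none (0.408, -0.107)
lid n 1429 slope x 0.018 y 0.0035 z mid 0.0973
lid n 1480 slope x 0.0124 y -0.0021 z mid 0.0992
```

View pics/c11.png

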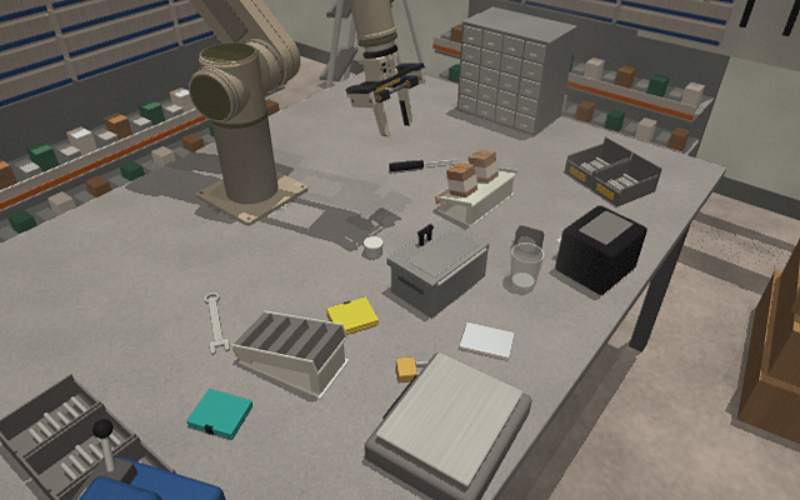

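The final picture shows the lid shut, the rack empty, both cartons flat on the ledge at (461,180) and (483,167), and everything else where it was. I'll hand in.

```bash
python3 -c "
from plant import *
print(close_job())"
```

```text
the job is handed in; nothing more can be done
None
```

The job is done and handed in at about 42 s. `close_job()` gives no verdict, so the results below are from my own checks.

- **Lid opened:** I swung it back to its stop. The wrist force briefly read about 75 N there, under the 120 N limit.
- **Boxes:** only two slim boxes were in the rack. Both went into the middle slots (y = ±22.5 mm). Before I shut the lid their tops measured 0.0815 m against the nominal 0.082 m. I could not see them once the lid was down.
- **Lid shut:** I pressed the front edge down to 0.0964 m, the shut height, with about 38 N from the closed fingertips. The fitted lid surface is level within about 0.018 rad on both cameras, against about 0.1 rad if it were resting on the catch.
- **Cartons:** one was knocked aside during the run, so I measured it again before picking it. Both now stand on the ledge at about (-7, +47) and (-11, -43) mm, with their tops about 70 mm above the slope. Their tops are parallel to the slope within about 0.05 rad, well inside 0.15.
- **Everything else:** in the last picture the other items, including the yellow and turquoise look-alikes, look unmoved. I did not measure their positions.

**Disagreement:** the two cameras differ by 2–4 mm, within their calibration. While I lowered the cartons, the force reading showed no clear contact, so I judged contact by height and by the tool no longer descending.

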